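# Set up the water bath for an incubation

### The job

Set up the drained water bath before it is filled: first fit the perforated base plate, tilting it in through the mouth by its blue handle, so that it lies flat on the ledges under both end rims. Then stand every bottle upright on the plate and have one weight ring, lifted up off its post, round the neck of each bottle, resting level on its shoulder; a ring that is not needed stays on the stand, and the magenta tip box and the red tube rack are left alone.

Things in the scene. Friction and masses are not known exactly. Their poses are not given: they have to be found in the camera images.
- bath: Drained bench water bath, fixed: white box 300 mm (its x) by 206 mm (y), 130 mm high, a grey console standing out 30 mm more on its +x end. Origin: centre of its underside on the bench, z up. Inside, under the rims, the tank is 264 mm (x) by 182 mm (y), straight walls, floor 30 mm above the bench.
- bath_mouth (a point): Centre of the bath's open mouth, at the top of the steel rim, 130 mm above the bench; axes as the bath. The mouth is 204 mm (x) by 182 mm (y): at both short ends the 3 mm thick rim is turned in and overhangs the tank by 30 mm.
- bath_seat (a point): Middle of the bath at the height of the tops of its two ledges, 97 mm above the bench; axes as the bath. A flat ledge runs along each short end, under the rim, reaching 46 mm in from the end wall (16 mm farther than the rim). Between rim underside and ledge is a gap 30 mm high.
- plate_grip (a point): Centre of the blue grip bar of the base plate, on its middle, 60 mm straight above the plate's underside. Bar 10 mm thick (x), 80 mm long (y), 20 mm tall, on two thin legs at y = +-35 mm. x along the plate's long side, z up from the plate. With the plate home on both ledges this point is 157 mm above the bench.
- plate: Perforated metal base plate, loose, 220 mm (its x) by 170 mm (y), 4 mm thick, about 0.35 kg; lies on the bench at first. Origin: centre of its underside. Longer than the bath's mouth: it goes in tilted some 25 degrees, either short end first under one end rim; the other end then comes down past the other rim and the plate is drawn back to the middle.
- stand: Stand for the weight rings, fixed: grey base 268 mm (its x) by 76 x 12 mm, origin at the centre of its underside. Three upright steel posts at x = -90, 0, +90 mm: on each a 54 mm round shoulder whose top is 60 mm above the bench, and above it a pin 14 mm thick that ends 105 mm above the bench.
- bottle1_c (a point): Centre (on the axis, 56 mm above the foot) of an amber laboratory bottle with white screw cap, 112 mm tall, about 0.2 kg; None if absent (two or three are there). Body 62 mm across up to 60 mm height, then a sloping shoulder narrowing to 27 mm at 80 mm height; cap 34 mm across, from 86 to 112 mm height. z points to the cap. Stands on the bench at first; hold it by the cap.
- bottle1: The same bottle; origin at the centre of its foot.
- bottle2_c (a point): Centre (on the axis, 56 mm above the foot) of an amber laboratory bottle with white screw cap, 112 mm tall, about 0.2 kg; None if absent (two or three are there). Body 62 mm across up to 60 mm height, then a sloping shoulder narrowing to 27 mm at 80 mm height; cap 34 mm across, from 86 to 112 mm height. z points to the cap. Stands on the bench at first; hold it by the cap.
- bottle2: The same bottle; origin at the centre of its foot.
- bottle3_c (a point): Centre (on the axis, 56 mm above the foot) of an amber laboratory bottle with white screw cap, 112 mm tall, about 0.2 kg; None if absent (two or three are there). Body 62 mm across up to 60 mm height, then a sloping shoulder narrowing to 27 mm at 80 mm height; cap 34 mm across, from 86 to 112 mm height. z points to the cap. Stands on the bench at first; hold it by the cap.
- bottle3: The same bottle; origin at the centre of its foot.
- ring1_c (a point): Centre of the red weight ring: outside 68 mm, hole 44 mm, 16 mm high, about 0.35 kg; z is its axis. At first it lies on the shoulder of a post, centre 68 mm above the bench. Put over a bottle's cap it comes to rest level on the shoulder, its centre 78 mm above the bottle's foot (22 mm above the bottle's centre). The three rings are alike.
- ring2_c (a point): Centre of the yellow weight ring: outside 68 mm, hole 44 mm, 16 mm high, about 0.35 kg; z is its axis. At first it lies on the shoulder of a post, centre 68 mm above the bench. Put over a bottle's cap it comes to rest level on the shoulder, its centre 78 mm above the bottle's foot (22 mm above the bottle's centre). The three rings are alike.
- ring3_c (a point): Centre of the blue weight ring: outside 68 mm, hole 44 mm, 16 mm high, about 0.35 kg; z is its axis. At first it lies on the shoulder of a post, centre 68 mm above the bench. Put over a bottle's cap it comes to rest level on the shoulder, its centre 78 mm above the bottle's foot (22 mm above the bottle's centre). The three rings are alike.
- tipbox_a: Pipette tip box with magenta deck, 84 x 124 x 65 mm, loose, to be left alone. Origin: centre of its underside.
- tuberack: Red tube rack, 75 x 240 x 58 mm, loose, to be left alone. Origin: centre of its underside.
Not all that is in view belongs to the job. Of the things that look like the part that bears ring3_c, the middle-sized one is meant.

How it is judged:
By the outcome, as a careful person would: the job done as asked, in the order asked, and still so for the second after the job is handed in, with the robot touching nothing.
Of bottle1, bottle2, bottle3 only 2 to 3 are there at a start; the rules pass over those that are not, and their reading is None.
At some moment in a run one of plate, bottle1, bottle2, bottle3 may be knocked a few centimetres aside while the robot is not near it.
It also fails if it takes over 210 s, if anything falls off the work surface, if the arm or the gripper's body presses on something with over 40 N, if the wrist force passes 120 N, or if a joint passes its speed limit or range.

### The arm

A 6-joint arm with a two-finger parallel gripper is mounted at the origin on the work surface. World frame = base frame: x ahead of the robot, y to its left, z up, the work surface at z = 0. Lengths are in mm, angles in rad, forces in N, time in s.
With the tool pointing down it reaches from about 250 to 850 mm from the base axis. Payload 12.5 kg.
Tool frame: the origin (TCP) lies between the finger pads; the fingertips stand bot.tcp_to_tips ahead of it and the grasp point (between the pads) lies 8 mm behind it (bot.tcp_to_tips is the distance from the TCP to the fingertips, in mm); z points along the fingers, y is the direction in which the jaws open and shut (so a half turn about z gives the same grasp; the last joint's range is limited). The gripper opens to 93 mm and grips with 3 to 60 N. Pads are 15 mm wide; open, the fingers measure 128 mm over their backs; the gripper's body (75 mm by 188 mm) begins 65 mm behind the grasp point.
Start: joints at [1.243, 0.351, 1.652, -0, 1.139, -0.085], TCP at [132.2, 533.861, 229.633] pointing down, gripper open.
Joint ranges: [-2.75, 2.75], [-0.79, 2.1], [0.01, 2.65], [-1.57, 4.71], [0.07, 3.14], [-2.87, 2.87]. Speed limits (rad/s): [2.22, 2.22, 2.79, 3.14, 3.14, 3.14].

### API

Orientations are given as a rotation vector (axis times angle).
In Python, from station import bot gives the robot as it stands. The module is installed in compiled form; this text tells all that it offers.
- The arm moves only by the tool move_arm, never from a script. Its argument "rows" is text: rows parted by semicolons, each of 7 numbers parted by spaces: the opening, from -1 (shut) to 1 (fully open), then the shift along the tool's x, y, z in mm, then the turn, a rotation vector about the tool's x, y, z in degrees. In form: gripper dx dy dz ax ay az; .... A call has 1 to 5 rows; each row is the pose to reach, as a shift and turn from the pose commanded when the call began, along the tool's axes at that moment; what a row does not reach only later rows make up. A row lasts 1/8 s, in which the tool goes at most 62.5 mm and 10.7 degrees, less where a joint would pass 70% of its speed; a pose out of reach is approached as far as the arm can. A call with a gripper value outside its range is refused whole. The fingers move at their own pace and stop on an object; "squeeze" is the grip in N (left out, the last holds). Time passes only in rows, so rows that repeat a pose let the fingers close. It gives the time, the measured TCP pose, the force and the opening at its end, in the units of the state.
- bot.get_state(): the state, without advancing time (a new reading comes with each control period).
- bot.camera(name): name is "side" or "top" or "wrist"; returns a dict with "color" (480x640x3 uint8, red, green, blue), "fovy" (degrees; the focal length in pixels is half the picture's height over the tangent of half this angle, whatever the lens; pixels are square), "cx", "cy" (the principal point, pixels), "eye" and "orientation" of the camera in the world; the wrist camera has in their place "mount" (4x4, takes a point from camera to tool coordinates, whose origin is the TCP and whose axes are the flange's). Camera axes: x right, y down, z forward; pixel columns grow to the right and rows downward; lengths in mm; the calibration is good to about 2 mm. A picture is of the moment at which its call begins: read the wrist's pose just before it. There is no depth.
- bot.job_done(): hands the job in, once; it reports no verdict.
Trained networks look in the newest picture that a camera, given by its name, has taken for a name from the list of things; names that differ only in an ending like _2 or _b are one class to them, and where a whole thing is asked for, a point or a joint stands for the part that bears it (a point fixed in the world has none). Each returns a list of dicts, best first, with "confidence" (0 to 1); they miss things now and then, are a little off and sometimes report something else, mostly with a low value. They report only what shows in the picture. A call takes as long as a camera call. They do not tell look-alikes from the thing itself.
- bot.recognise(camera, target): "point" ([row, column] in pixels, amid what is visible of it).
- bot.regions_of(camera, target): "pixels" (480x640 bool, what is visible of it) and "point" ([row, column] in pixels, amid what is visible of it).
The state is a dict: "clock": time; "qpos": joint angles; "joint_velocities": joint speeds; "joint_efforts": joint torques, N m; "tcp_pos": TCP position; "ee_rot": TCP orientation; "contact_force": force on the tool from outside, world axes, zero at the start; "moment": the same for the moment, N m; "finger_gap": opening from 0.0 (shut) to 1.0 (fully open).
Only numpy, scipy, OpenCV 4.12 (cv2) and the standard library are available. Lean on these libraries where they do the work, as an engineer would, in place of code of your own. Each camera call takes 0.05 s, during which the arm holds its last target.

## Working session

There is one attempt and no reset: what is moved stays moved. The work goes in short steps, Python scripts to look and compute and a tool call to move; the robot and the scene stay as the last step left them, time stands still between calls to the robot, and variables do not carry over. Pictures are saved under pics/ and viewed, and the job is handed in when it is done.

Besides the shell and the picture viewer there is one more tool, called in YAML: its name, and indented under it one key for each argument. move_arm: Moves the arm, as the interface text tells. Its arguments: {"type":"object","properties":{"rows":{"type":"string"},"squeeze":{"type":"number"}},"required":["rows"]}

```bash
mkdir -p pics; ls; python3 - <<'E'
from station import bot
import cv2
s=bot.get_state(); print({k:(v if not hasattr(v,'tolist') else v.tolist()) for k,v in s.items()}); print(bot.tcp_to_tips)
for n in ("side","top","wrist"):
    c=bot.camera(n); print(n,{k:v for k,v in c.items() if k!='color'})
    cv2.imwrite(f"pics/{n}0.png",c["color"][:,:,::-1])
E
```

```text
pics
{'clock': 0.0, 'qpos': [1.243419832395013, 0.3512597690171224, 1.652428567930595, -3.161904524319119e-05, 1.1391084327188863, -0.08460787926706105], 'joint_velocities': [0.0008670187723314794, 0.0012800244898881425, 0.0003325431896942862, -0.0004219025902443736, -0.0005872914430556252, 0.00031676519623770593], 'joint_efforts': [0.0004076947061548708, -49.731677770614624, -28.526074290275574, 0.06996343843638897, 0.02561053668614477, -8.677419828018174e-05], 'tcp_pos': [132.09267184349562, 533.5535764681829, 229.08683543878502], 'ee_rot': [-0.38035714550544614, -3.11826210161404, 0.0018605286612258139], 'contact_force': [0.17165794008723093, 0.013421925160698919, 0.31629908326794987], 'moment': [-0.028120798303631983, 0.04711678838461185, 0.005147093689980815], 'finger_gap': 1.001500173686256}
11.0
side {'fovy': 48.12670009532196, 'cx': 320.6772626126848, 'cy': 237.5706575400081, 'eye': array([  21.74533239, -780.10794359,  822.34751911]), 'orientation': array([-2.14150477,  0.67924831, -0.30453595])}
top {'fovy': 50.05986780501403, 'cx': 314.3499161472481, 'cy': 242.47110010259377, 'eye': array([ 358.32708508,    7.10563733, 1212.22758042]), 'orientation': array([-2.1545643 ,  2.13533126, -0.15632876])}
wrist {'fovy': 67.41718436855126, 'cx': 316.9135316000443, 'cy': 238.10804058064127, 'mount': array([[ 8.61021378e-04, -9.70143823e-01, -2.42528807e-01,
         6.57803194e+01],
       [ 9.99999448e-01,  9.81491960e-04, -3.75903633e-04,
         4.70257229e-02],
       [ 6.02720662e-04, -2.42528349e-01,  9.70144132e-01,
        -1.53648902e+02],
       [ 0.00000000e+00,  0.00000000e+00,  0.00000000e+00,
         1.00000000e+00]])}
```

View pics/side0.png

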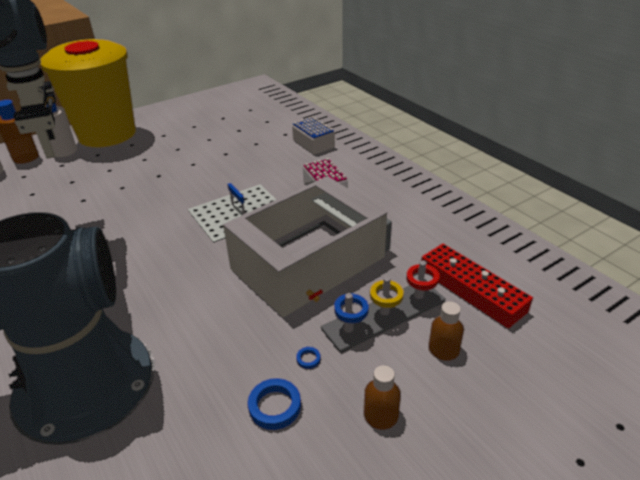

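View pics/top0.png

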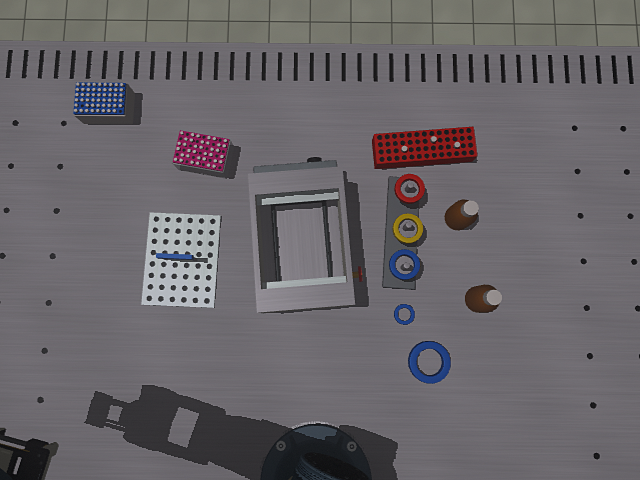

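View pics/wrist0.png

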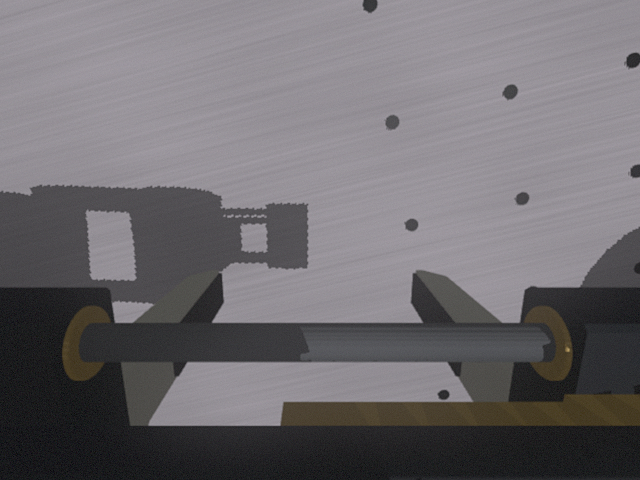

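```bash
cat > h.py <<'E'
from station import bot
import numpy as np, cv2
from scipy.spatial.transform import Rotation as R
def campose(c,st=None):
    if 'mount' in c:
        T=np.eye(4); T[:3,:3]=R.from_rotvec(st['ee_rot']).as_matrix(); T[:3,3]=st['tcp_pos']
        return T@c['mount']
    T=np.eye(4); T[:3,:3]=R.from_rotvec(c['orientation']).as_matrix(); T[:3,3]=c['eye']; return T
def K(c):
    f=240/np.tan(np.radians(c['fovy'])/2); return f
def ray(c,T,p): # p=(row,col)
    f=K(c); d=T[:3,:3]@np.array([(p[1]-c['cx'])/f,(p[0]-c['cy'])/f,1]); return T[:3,3],d
def onz(c,T,p,z):
    e,d=ray(c,T,p); return e+d*(z-e[2])/d[2]
def proj(c,T,P):
    q=T[:3,:3].T@(np.asarray(P,float)-T[:3,3]); f=K(c); return np.array([c['cy']+f*q[1]/q[2],c['cx']+f*q[0]/q[2]])
def rows(pos,rv,st=None):
    """shift+turn from measured pose to target"""
    st=st or bot.get_state(); A=R.from_rotvec(st['ee_rot'])
    B=R.from_rotvec(rv) if not isinstance(rv,R) else rv
    return A.inv().apply(np.asarray(pos)-st['tcp_pos']).round(1), np.degrees((A.inv()*B).as_rotvec()).round(1)
def down(yaw):
    """tool z down; tool y (jaw axis) at angle yaw (deg) in world from +x"""
    a=np.radians(yaw); y=np.array([np.cos(a),np.sin(a),0]); z=np.array([0,0,-1.]); x=np.cross(y,z)
    return R.from_matrix(np.stack([x,y,z],1))
def save(c,n,box=None,s=1):
    im=c['color'][:,:,::-1]
    if box: im=im[box[0]:box[1],box[2]:box[3]]
    if s!=1: im=cv2.resize(im,None,fx=s,fy=s,interpolation=cv2.INTER_CUBIC)
    cv2.imwrite('pics/'+n,im)
E
python3 - <<'E'
from h import *
for n in("top","side"):
    c=bot.camera(n);T=campose(c)
    for t,z in [("bath",130),("plate",4),("plate_grip",60),("bottle1",56),("bottle2",56),("bottle3",56),("ring1_c",68),("ring2_c",68),("ring3_c",68),("stand",12),("tipbox_a",65),("tuberack",58)]:
        for r in bot.recognise(n,t)[:5]:
            print(n,t,np.round(r['point'],1),round(r['confidence'],2),onz(c,T,r['point'],z).round(0)[:2])
    if n=='side': save(c,'side_c1.png',(0,240,0,320),2.5)
    else: save(c,'top_c1.png',(140,400,110,310),3); save(c,'top_c2.png',(140,400,360,520),3)
E
```

```text
top bath [236.8 300.8] 0.6 [530.  38.]
top bath [296.5 484.9] 0.33 [ 407. -350.]
top plate [258.9 183. ] 0.56 [494. 319.]
top plate_grip [259.5 181.9] 0.7 [487. 307.]
top ring1_c [197.5 409.8] 0.61 [ 633. -208.]
top ring2_c [229.2 418.7] 0.84 [ 559. -227.]
top ring3_c [360.5 417.6] 0.93 [ 269. -218.]
top ring3_c [256.  409.7] 0.7 [ 498. -205.]
top stand [232.8 397.3] 0.97 [ 560. -187.]
top stand [216.4 461.9] 0.17 [ 601. -341.]
top tuberack [149.1 423.6] 0.96 [ 751. -244.]
top tuberack [260.6 410.5] 0.36 [ 489. -209.]
side bath [242.8 303. ] 0.59 [478. -28.]
side plate [208.7 225.1] 0.75 [472. 357.]
side plate_grip [207.4 223.5] 0.76 [441. 287.]
side bottle1 [333.2 448.3] 0.86 [ 598. -339.]
side bottle1 [399.8 384.1] 0.56 [ 405. -383.]
side bottle2 [333.2 448.3] 0.86 [ 598. -339.]
side bottle2 [399.8 384.1] 0.56 [ 405. -383.]
side bottle3 [333.2 448.3] 0.86 [ 598. -339.]
side bottle3 [399.8 384.1] 0.56 [ 405. -383.]
side ring1_c [279.6 423. ] 0.82 [ 652. -210.]
side ring1_c [400.1 382. ] 0.65 [ 395. -387.]
side ring2_c [298.1 385.4] 0.69 [ 554. -207.]
side ring3_c [414.8 275.7] 0.83 [ 238. -310.]
side ring3_c [314.7 357.1] 0.68 [ 481. -210.]
side ring3_c [354.2 303.8] 0.63 [ 343. -232.]
side tipbox_a [172.4 321.5] 0.6 [731. 273.]
side tipbox_a [333.4 448. ] 0.42 [ 590. -344.]
side tuberack [286.8 478.9] 0.88 [ 738. -286.]
side tuberack [313.5 357.4] 0.68 [ 489. -200.]
```

View pics/side_c1.png

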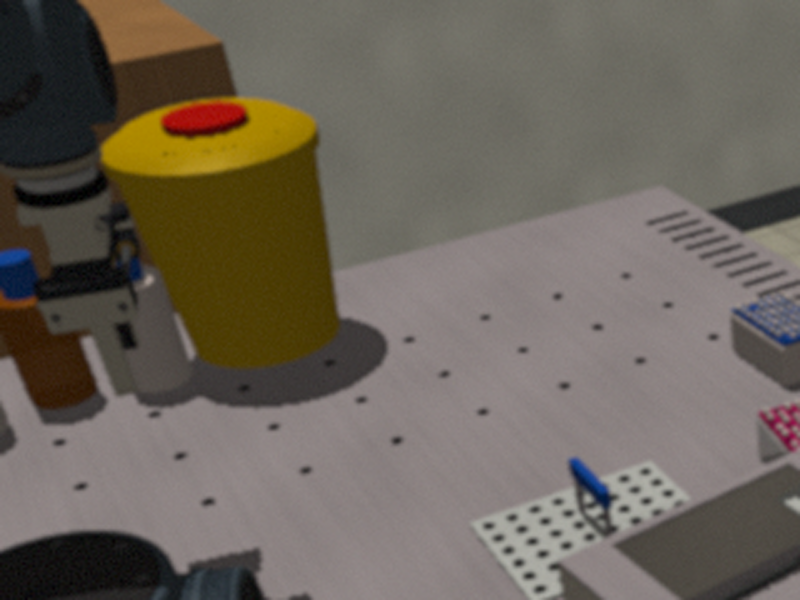

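View pics/top_c1.png

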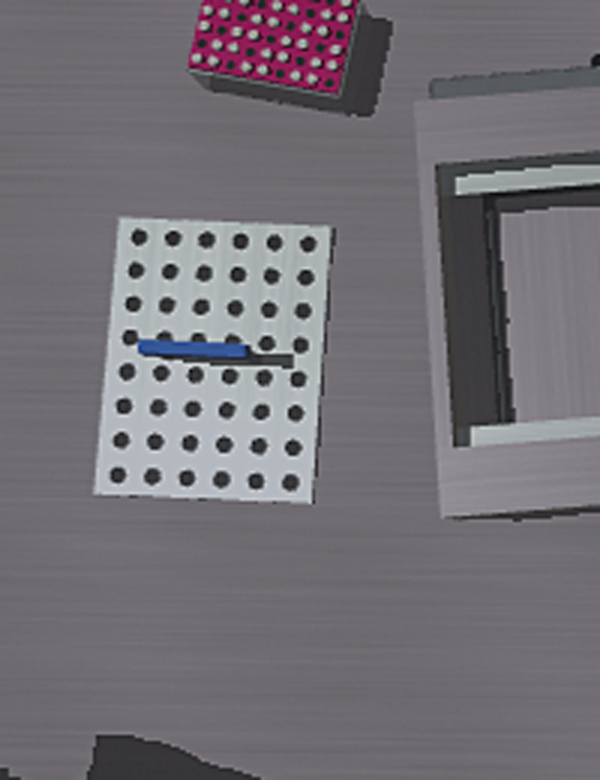

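View pics/top_c2.png

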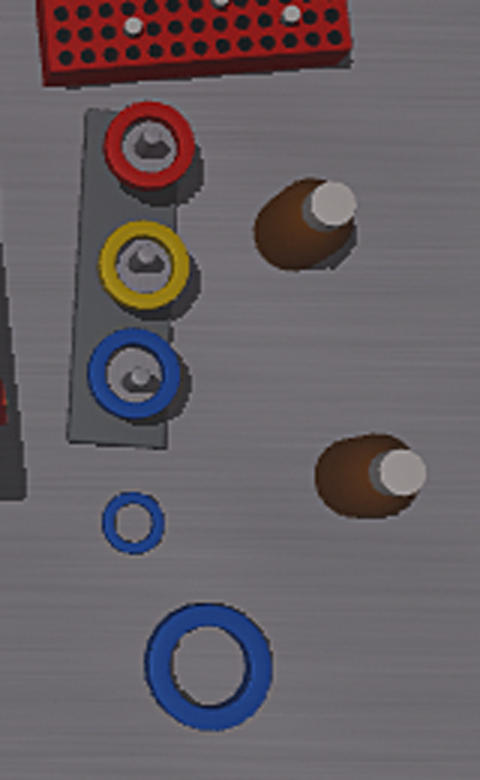

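```bash
python3 - <<'E'
from h import *
c=bot.camera("top"); save(c,'bath_c.png',(150,330,235,375),4.2); save(c,'plate_c.png',(200,320,130,235),6)
E
```

```text
(no output)
```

View pics/bath_c.png

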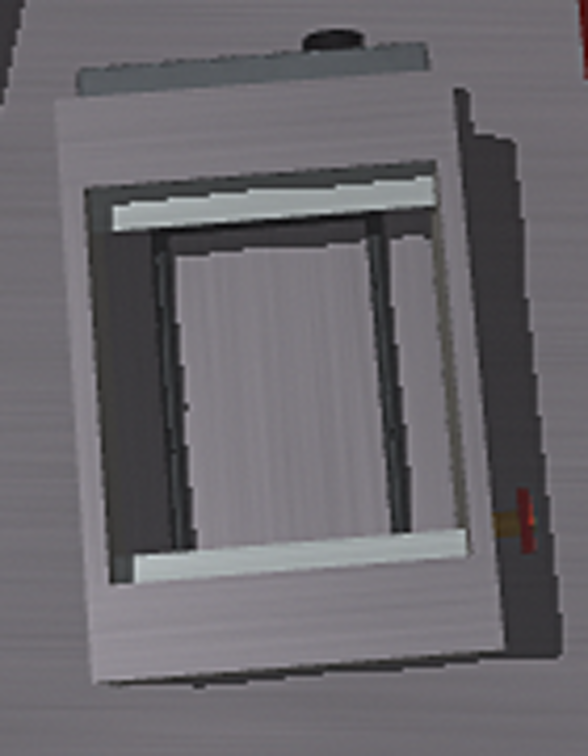

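View pics/plate_c.png

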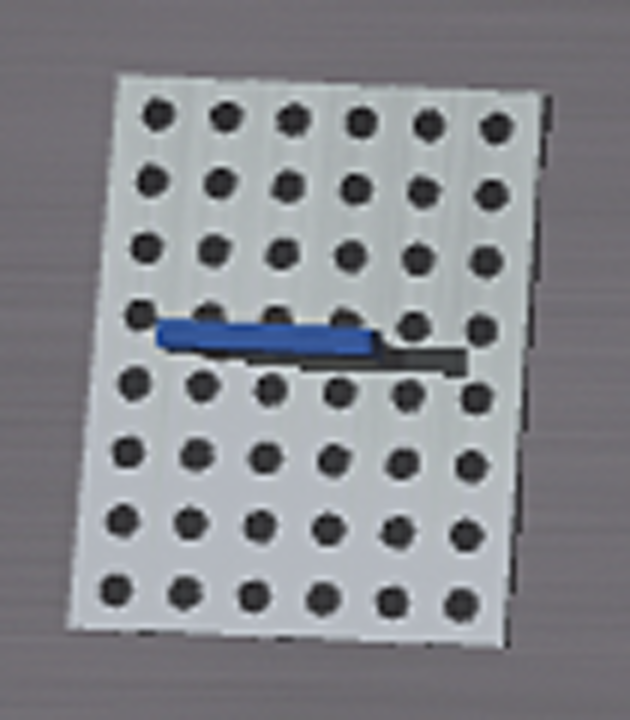

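```bash
cat >> h.py <<'E'
def fit2d(model,obs):
    m=np.asarray(model,float);o=np.asarray(obs,float);mc=m.mean(0);oc=o.mean(0);A=m-mc;B=o-oc
    th=np.arctan2((A[:,0]*B[:,1]-A[:,1]*B[:,0]).sum(),(A*B).sum()); c,s=np.cos(th),np.sin(th);Rm=np.array([[c,-s],[s,c]])
    t=oc-Rm@mc; return t,np.degrees(th),np.linalg.norm((Rm@m.T).T+t-o,axis=1)
E
python3 - <<'E'
from h import *
c=bot.camera("top");T=campose(c)
def go(pts,s,r0,c0,z,model,n):
    o=[onz(c,T,((y-.5*s+.5)/s+r0,(x-.5*s+.5)/s+c0),z)[:2] for x,y in pts]
    t,a,e=fit2d(model,o); print(n,t.round(1),round(a,2),e.round(1))
go([(57,100),(453,72),(502,648),(93,684)],4.2,150,235,130,[(150,103),(150,-103),(-150,-103),(-150,103)],'outer')
go([(86,187),(436,160),(468,556),(110,585)],4.2,150,235,130,[(102,91),(102,-91),(-102,-91),(-102,91)],'mouth')
go([(117,73),(543,93),(503,647),(68,627)],6,200,130,4,[(110,85),(110,-85),(-110,-85),(-110,85)],'plate')
E
```

```text
outer [527.8  38.8] 4.95 [0.5 1.2 2.  0.8]
mouth [528.3  39.3] 4.89 [1.  0.7 1.4 1. ]
plate [494.2 324.2] -1.99 [0.6 0.4 0.1 0.4]
```

```bash
python3 - <<'E'
from h import *
c=bot.camera("top");T=campose(c)
print(onz(c,T,(335/6+200,267/6+130),68))
st=bot.get_state(); print(R.from_rotvec(st['ee_rot']).as_matrix().round(3))
print(rows([494,324,160],down(-2))); print(rows([494,324,160],down(178)))
E
```

```text
[493.96974194 322.14426497  68.        ]
[[-0.971  0.24  -0.   ]
 [ 0.24   0.971  0.   ]
 [ 0.     0.    -1.   ]]
(array([-401.7, -116.7,   69.7]), array([ 0. , -0. , 78.1]))
(array([-401.7, -116.7,   69.7]), array([   0. ,    0. , -101.9]))
```

move_arm:
  rows: "1 -100 -29 0 0 0 15; 1 -200 -58 0 0 0 30; 1 -300 -87 0 0 0 45; 1 -402 -117 40 0 0 60; 1 -402 -117 70 0 0 78"
  squeeze: 30

```text
clock: 2.22
tcp_pos: [400.7, 378.3, 198.8]
ee_rot: [1.756, 2.604, 0.003]
contact_force: [1.0, 0.6, -0.1]
finger_gap: 1.001
```

```bash
python3 - <<'E'
from h import *
print(rows([494,324,160],down(-2)))
E
```

```text
(array([-85.3,  66. ,  38.9]), array([ 0.1, -0.1, 24. ]))
```

move_arm:
  rows: "1 -85 66 39 0 0 10; 1 -85 66 39 0 0 20; 1 -85 66 39 0 0 24; 1 -85 66 39 0 0 24; 1 -85 66 39 0 0 24"

```text
clock: 2.85
tcp_pos: [491.8, 326.2, 159.6]
ee_rot: [2.25, 2.192, 0.001]
contact_force: [-1.1, 0.1, -0.6]
finger_gap: 1.001
```

```bash
python3 - <<'E'
from h import *
st=bot.get_state(); c=bot.camera("wrist"); T=campose(c,st); save(c,'w1.png')
print(rows([494,324,160],down(-2)))
for r in bot.regions_of("wrist","plate_grip"): 
    ys,xs=np.nonzero(r['pixels']); print(r['point'],r['confidence'],len(ys),xs.min(),xs.max(),ys.min(),ys.max())
for P in [(494,324,70),(494,284,70),(494,364,70)]: print(proj(c,T,P))
E
```

```text
(array([-2.2,  2.3, -0.3]), array([ 0. , -0. ,  0.5]))
[217.0, 318.6] 0.85 44869 189 453 128 319
[248.81557345 318.73849713]
[301.65829218 320.05341846]
[191.7726608  317.31905953]
```

View pics/w1.png

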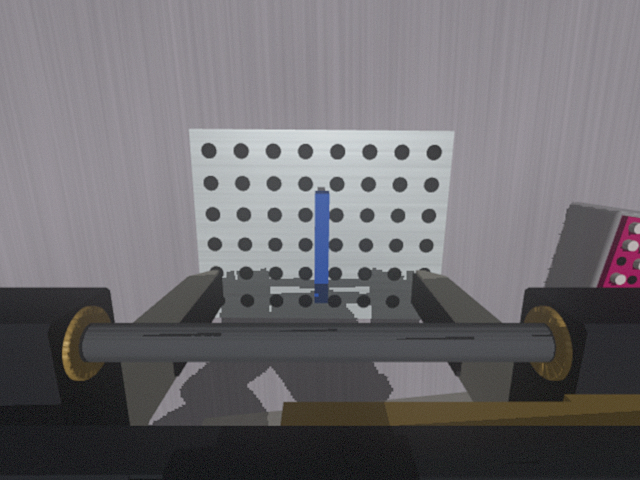

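move_arm:
  rows: "1 -2 4 50 0 0 0.5; 1 -2 4 90 0 0 0.5; 1 -2 4 107 0 0 0.5; 1 -2 4 107.5 0 0 0.5; 1 -2 4 107.5 0 0 0.5"

```text
clock: 3.58
tcp_pos: [496.7, 324.2, 53.4]
ee_rot: [2.261, 2.18, 0.003]
contact_force: [-0.5, 0.1, -0.2]
finger_gap: 0.999
```

move_arm:
  rows: "-1 0 0 0 0 0 0; -1 0 0 0 0 0 0; -1 0 0 0 0 0 0; -1 0 0 0 0 0 0; -1 0 0 0 0 0 0"
  squeeze: 50

```text
clock: 4.2
tcp_pos: [496.0, 323.7, 51.8]
ee_rot: [2.262, 2.18, -0.0]
contact_force: [-0.3, -0.0, 0.2]
finger_gap: 0.508
```

move_arm:
  rows: "-1 0 0 0 0 0 0; -1 0 0 0 0 0 0; -1 0 0 0 0 0 0; -1 0 0 0 0 0 0; -1 0 0 0 0 0 0"

```text
clock: 4.82
tcp_pos: [495.9, 323.6, 51.8]
ee_rot: [-2.262, -2.18, 0.0]
contact_force: [-1.7, -0.4, 0.9]
finger_gap: 0.103
```

```bash
python3 - <<'E'
from h import *
st=bot.get_state();print(st['qpos'],st['finger_gap']); c=bot.camera("wrist");  save(c,'w2.png')
E
```

```text
[4.99615792e-01 6.54107994e-01 1.66274057e+00 7.68885248e-05
 8.25067251e-01 5.36613010e-01] 0.10282467212152999
```

View pics/w2.png

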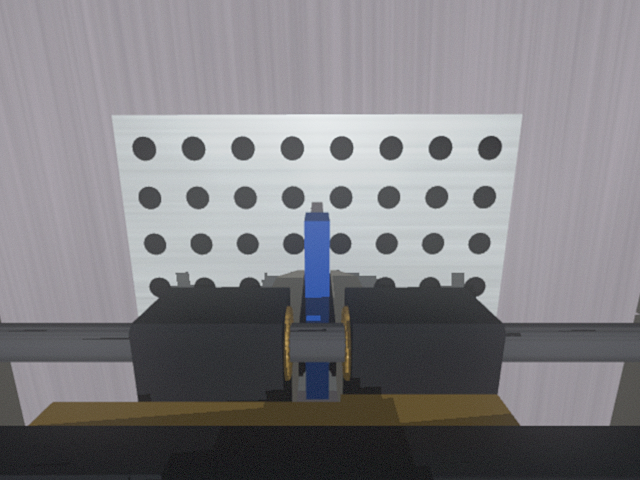

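move_arm:
  rows: "-1 0 0 -40 0 0 0; -1 0 0 -90 0 0 0; -1 0 0 -140 0 0 0; -1 0 0 -200 0 0 0; -1 0 0 -220 0 0 0"

```text
clock: 5.5
tcp_pos: [496.7, 324.0, 275.3]
ee_rot: [2.261, 2.179, 0.007]
contact_force: [-0.6, -0.4, -5.3]
finger_gap: 0.104
```

```bash
cat >> h.py <<'E'
BATH=np.array([529.6,39.,4.9])
def bathw(x,y,z=0):
    a=np.radians(BATH[2]); return np.array([BATH[0]+x*np.cos(a)-y*np.sin(a),BATH[1]+x*np.sin(a)+y*np.cos(a),z])
def platepose(X,Z,th,y=0):
    """low(+x) end bottom edge at bath X, height Z, tilt th deg -> TCP pos, rotation"""
    t=np.radians(th); u=np.array([np.cos(t),0,-np.sin(t)]); n=np.array([np.sin(t),0,np.cos(t)])
    p=np.array([X,y,Z])-110*u+52*n
    # tool: y = +u, z=-n, x = y×z
    M=np.stack([np.cross(u,-n),u,-n],1); Rb=R.from_euler('z',BATH[2],degrees=True)
    return bathw(p[0],p[1],p[2]), Rb*R.from_matrix(M)
E
python3 - <<'E'
from h import *
st=bot.get_state(); c=bot.camera("wrist");  save(c,'w3.png')
print(st['tcp_pos'],st['contact_force'],st['finger_gap'])
p,r=platepose(92,180,25); print(p,rows(p,r)); print(R.from_rotvec(st['ee_rot']).as_matrix().round(3))
E
```

```text
[496.69965812 324.02851639 275.30037468] [-0.58987008 -0.37516801 -5.30379522] 0.10366767254893738
[543.83009549  40.21994953 273.61601372] (array([-282. ,   57.4,    2.2]), array([25.3, -1.7, -6.9]))
[[ 0.037  0.999  0.004]
 [ 0.999 -0.037  0.002]
 [ 0.002  0.004 -1.   ]]
```

View pics/w3.png

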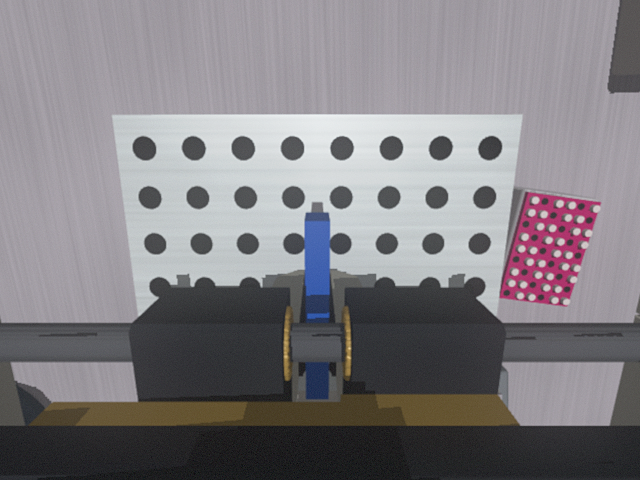

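move_arm:
  rows: "-1 -57 12 0 0 0 -2; -1 -114 24 0 5 0 -3; -1 -171 35 0 12 0 -4; -1 -228 46 0 18 -1 -5; -1 -282 57 2 25.3 -1.7 -6.9"

```text
clock: 6.18
tcp_pos: [542.5, 37.7, 269.1]
ee_rot: [-1.896, -2.066, 0.47]
contact_force: [0.6, 0.1, -4.5]
finger_gap: 0.107
```

```bash
python3 - <<'E'
from h import *
p,r=platepose(92,180,25); print(p,rows(p,r))
E
```

```text
[543.83009549  40.21994953 273.61601372] (array([ 2.4, -0.6, -4.7]), array([-0.6,  0.1, -0. ]))
```

move_arm:
  rows: "-1 0 0 0 0 0 0; -1 0 0 0 0 0 0"

```text
clock: 6.42
tcp_pos: [542.3, 40.0, 268.7]
ee_rot: [-1.898, -2.067, 0.467]
contact_force: [0.1, 0.9, -4.4]
finger_gap: 0.104
```

```bash
python3 - <<'E'
from h import *
p,r=platepose(92,180,25); print(p,rows(p,r))
c=bot.camera("top");T=campose(c); save(c,'t2.png',(120,340,215,395),3.5)
c=bot.camera("side"); save(c,'s2.png',(130,340,180,440),3)
E
```

```text
[543.83009549  40.21994953 273.61601372] (array([ 0.1, -0.7, -5.1]), array([-0.4,  0.1, -0.1]))
```

View pics/t2.png

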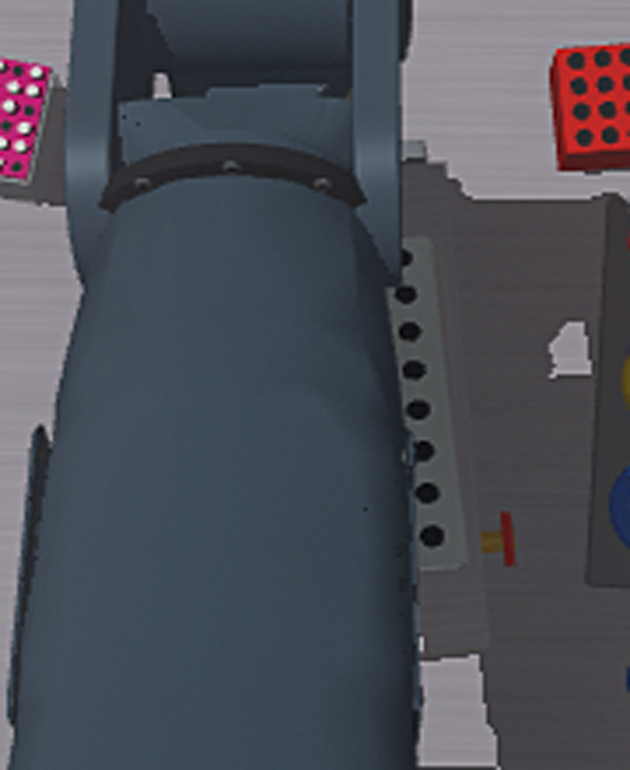

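View pics/s2.png

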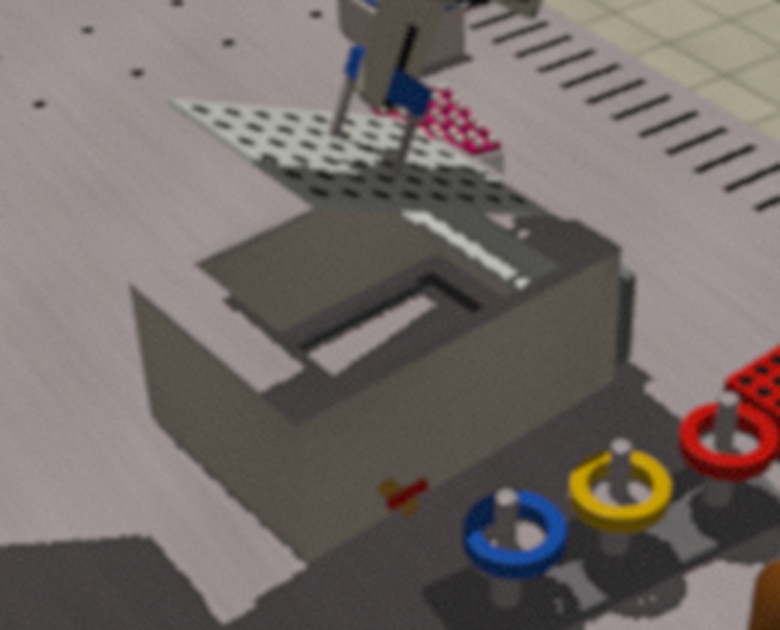

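```bash
cat > chk.py <<'E'
from h import *
st=bot.get_state(); A=R.from_rotvec(st['ee_rot'])
c=bot.camera("top");T=campose(c)
# plate coords in tool: plate pt (x,y,z from underside): tool y = x, tool x = +y?, z=52 - z
for P in [(110,-85,4),(-110,-85,4),(110,85,4),(-110,85,4)]:
    w=A.apply([P[1],P[0],52-P[2]])+st['tcp_pos']; q=proj(c,T,w); print(P,w.round(1),((q[1]-215+.35)*3.5).round(1),((q[0]-120+.35)*3.5).round(1))
    a=np.radians(BATH[2]); d=w[:2]-BATH[:2]; print('   bath', round(d[0]*np.cos(a)+d[1]*np.sin(a),1), round(-d[0]*np.sin(a)+d[1]*np.cos(a),1))
E
python3 chk.py
```

```text
(110, -85, 4) [628.2 -37.3 179.5] 428.8 233.3
   bath 91.7 -84.5
(-110, -85, 4) [430.1 -54.4 273.5] 468.4 557.3
   bath -107.1 -84.5
(110, 85, 4) [613.5 132.  179.1] 141.2 255.4
   bath 91.5 85.5
(-110, 85, 4) [415.3 115.  273.1] 143.4 582.8
   bath -107.4 85.5
```

```bash
python3 - <<'E'
from h import *
for a in [(92,140,25),(92,106,25)]:
    p,r=platepose(*a); print(a,rows(p,r))
E
```

```text
(92, 140, 25) (array([-0.6, 16.9, 32.2]), array([-0.3,  0.2,  0. ]))
(92, 106, 25) (array([-0.5, 31.5, 62.9]), array([-0.3,  0.2,  0. ]))
```

move_arm:
  rows: "-1 0 8 16 0 0 0; -1 0 16 31 0 0 0; -1 -0.5 17 32 0 0 0; -1 -0.5 17 32 0 0 0"

```text
clock: 7.08
tcp_pos: [544.3, 39.3, 233.5]
ee_rot: [-1.898, -2.068, 0.468]
contact_force: [0.1, -0.4, -3.4]
finger_gap: 0.106
```

```bash
python3 - <<'E'
from h import *
p,r=platepose(92,106,25); print(rows(p,r))
c=bot.camera("side"); save(c,'s3.png',(150,330,200,400),4)
c=bot.camera("wrist"); save(c,'w4.png')
E
```

```text
(array([ 1. , 14.2, 30.8]), array([-0.4,  0.1, -0. ]))
```

View pics/s3.png

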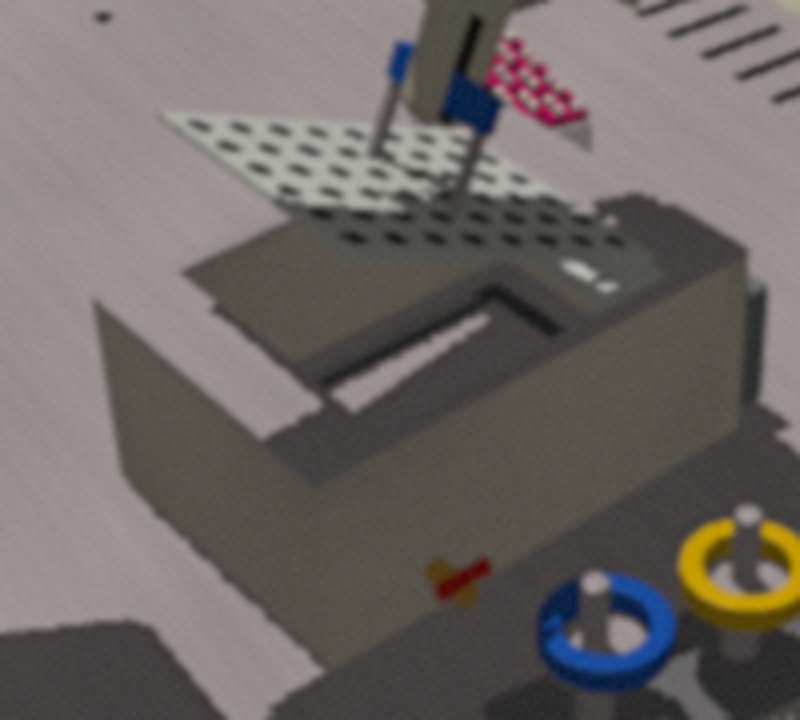

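View pics/w4.png

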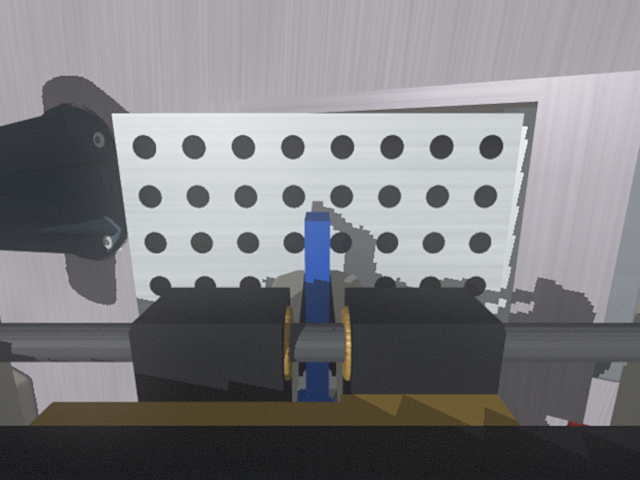

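```bash
python3 - <<'E'
from h import *
st=bot.get_state(); c=bot.camera("wrist");T=campose(c,st); save(c,'w5.png',(80,170,380,560),4)
p=onz(c,T,(101,537),130); print('corner',p,'expected',bathw(102,91,130))
print(proj(c,T,bathw(102,91,130)),proj(c,T,bathw(-20,91,130)))
A=R.from_rotvec(st['ee_rot'])
for P in [(110,85,4),(-110,85,4)]: print(proj(c,T,A.apply([P[1],P[0],52-P[2]])+st['tcp_pos']))
E
```

```text
corner [623.08941124 137.66696765 130.        ] expected [623.45428021 138.37994811 130.        ]
[ 99.6481659  538.07543755] [109.42593485 333.48226508]
[111.93716463 520.91825087]
[111.75509769 107.42406456]
```

View pics/w5.png

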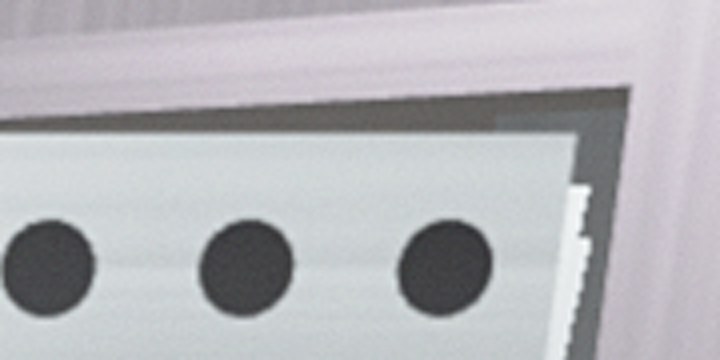

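move_arm:
  rows: "-1 0.5 7 15 0 0 0; -1 0.5 14 30 0 0 0; -1 0.5 14 31 0 0 0; -1 0.5 14 31 0 0 0"

```text
clock: 7.72
tcp_pos: [543.6, 39.6, 199.6]
ee_rot: [-1.898, -2.068, 0.468]
contact_force: [0.1, -0.6, -3.1]
finger_gap: 0.108
```

```bash
python3 - <<'E'
from h import *
for a in [(92,106,25),(126,104,25)]:
    p,r=platepose(*a); print(rows(p,r))
c=bot.camera("wrist"); save(c,'w6.png')
E
```

```text
(array([ 0.6,  0.3, -0.2]), array([-0.4,  0.1, -0. ]))
(array([  0.5,  31.8, -12.9]), array([-0.4,  0.1, -0. ]))
```

View pics/w6.png

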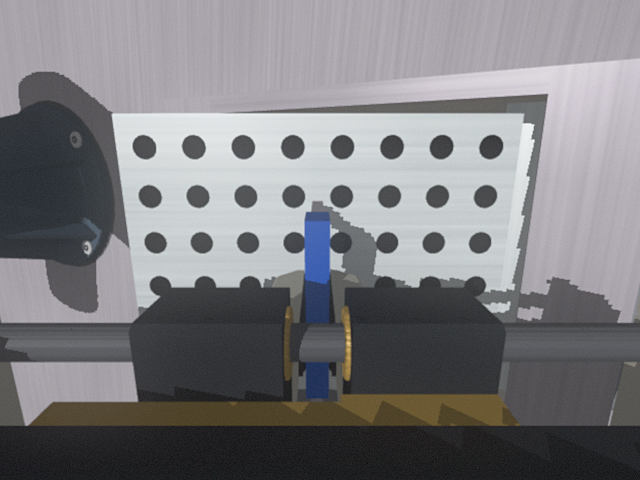

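move_arm:
  rows: "-1 0.5 10 -4 0 0 0; -1 0.5 20 -8 0 0 0; -1 0.5 31 -12.5 0 0 0; -1 0.5 31 -12.5 0 0 0"

```text
clock: 8.28
tcp_pos: [577.6, 43.1, 197.3]
ee_rot: [-1.898, -2.068, 0.467]
contact_force: [-0.6, -0.4, -3.1]
finger_gap: 0.104
```

```bash
python3 - <<'E'
from h import *
for a in [(125,104,25),(125,103,17),(125,102,9),(125,100,3)]:
    p,r=platepose(*a); print(rows(p,r))
c=bot.camera("wrist"); save(c,'w7.png')
E
```

```text
(array([ 0. , -0.9,  0.1]), array([-0.3,  0.1, -0. ]))
(array([ 0.1, -6.6, 16.8]), array([-8.3,  0.1, -0. ]))
(array([ 0.1, -9.9, 34.3]), array([-16.3,   0.1,  -0. ]))
(array([  0.2, -10.4,  48.7]), array([-22.3,   0.1,  -0. ]))
```

View pics/w7.png

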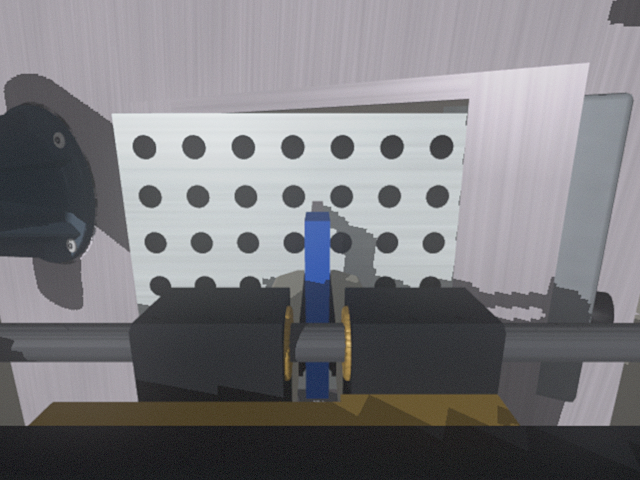

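move_arm:
  rows: "-1 0 -3.5 8 -4 0 0; -1 0 -6.6 17 -8 0 0; -1 0 -8.5 25.5 -12 0 0; -1 0 -10 34.3 -16 0 0; -1 0 -10 34.3 -16 0 0"

```text
clock: 8.95
tcp_pos: [552.0, 40.9, 171.2]
ee_rot: [-2.046, -2.23, 0.186]
contact_force: [0.8, -1.0, -4.9]
finger_gap: 0.102
```

```bash
python3 - <<'E'
from h import *
for a in [(125,102,9),(125,101,5),(125,99,1),(124,98,0),(110,97.5,0)]:
    p,r=platepose(*a); print(rows(p,r))
c=bot.camera("wrist"); save(c,'w8.png')
c=bot.camera("side"); save(c,'s8.png',(150,330,200,400),4)
E
```

```text
(array([0. , 2.1, 0.3]), array([-0.4,  0.1, -0. ]))
(array([ 0.1, -1. ,  9.1]), array([-4.4,  0.1,  0. ]))
(array([ 0.1, -3.5, 19.1]), array([-8.4,  0.1,  0. ]))
(array([ 0.1, -4.9, 22.3]), array([-9.4,  0.1,  0. ]))
(array([  0.1, -18.6,  25.1]), array([-9.4,  0.1,  0. ]))
```

View pics/w8.png

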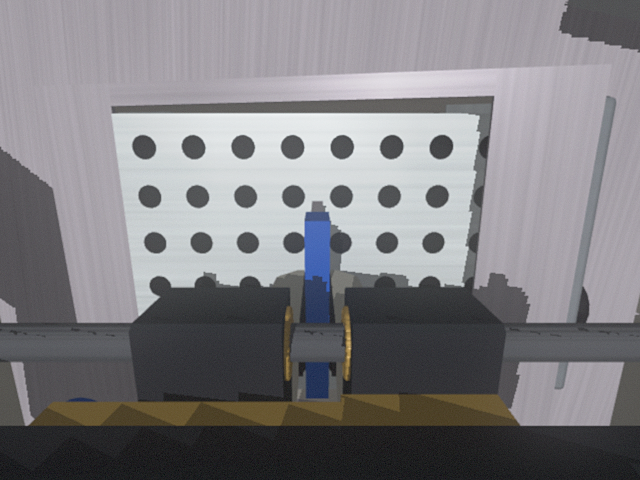

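View pics/s8.png

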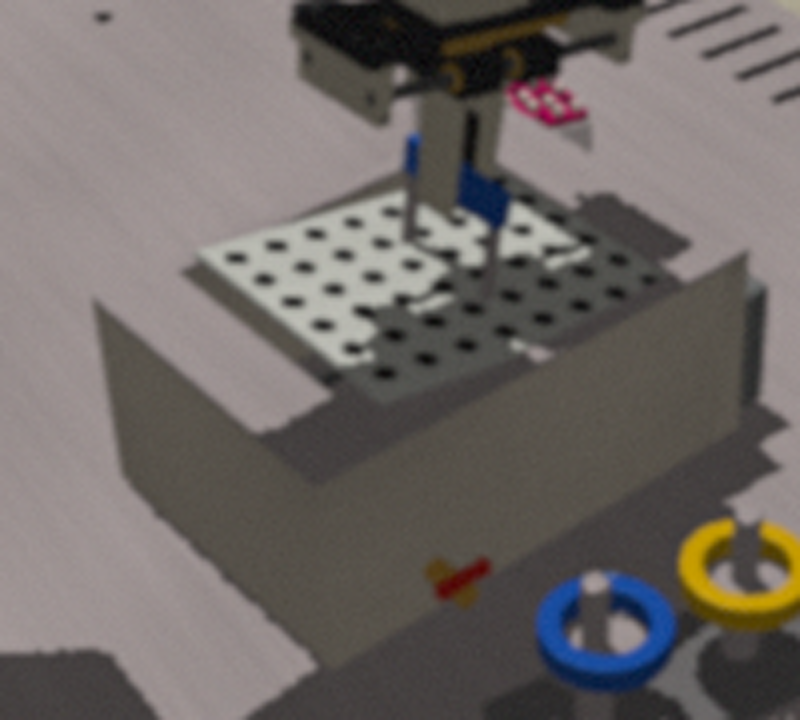

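```bash
python3 - <<'E'
from h import *
st=bot.get_state(); c=bot.camera("wrist");T=campose(c,st); save(c,'w9.png',(85,175,90,240),5)
for q in [(102,91),(-102,91)]: print('mouth',q,proj(c,T,bathw(*q,130)))
for rc in [(97,493),(106.5,112.5)]: print(onz(c,T,rc,130), bathw(102,91),bathw(-102,91))
A=R.from_rotvec(st['ee_rot'])
for P in [(110,85,4),(-110,85,4),(-110,85,0)]:
    w=A.apply([P[1],P[0],52-P[2]])+st['tcp_pos'];print(P,w,proj(c,T,w))
E
```

```text
mouth (102, 91) [ 93.8480615  492.16112244]
mouth (-102, 91) [102.11942032 106.3531225 ]
[624.10562559 137.01971541 130.        ] [623.45428021 138.37994811   0.        ] [420.19983978 120.95489579   0.        ]
[423.87196949 118.87901888 130.        ] [623.45428021 138.37994811   0.        ] [420.19983978 120.95489579   0.        ]
(110, 85, 4) [646.35297733 134.00149651 105.8903692 ] [112.02992553 521.78464689]
(-110, 85, 4) [430.09708836 115.49142299 141.81762435] [111.67618615 107.81723115]
(-110, 85, 0) [429.44714905 115.42518326 137.87133607] [112.40819514 111.96919954]
```

View pics/w9.png

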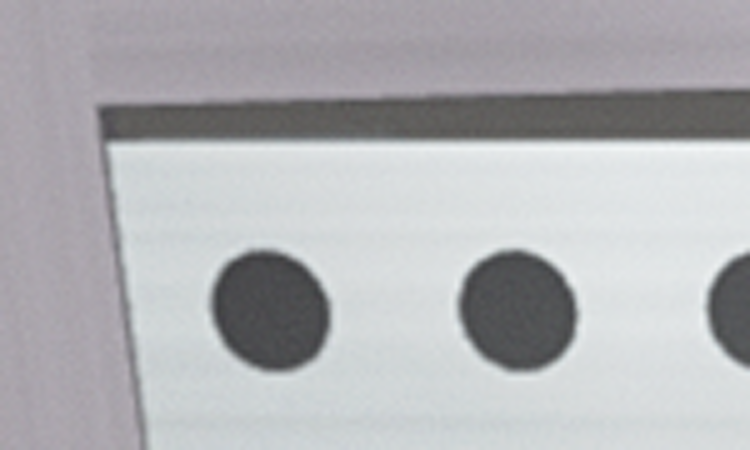

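```bash
sed -i 's/^BATH=.*/BATH=np.array([530.,38.2,4.9])/' h.py; python3 - <<'E'
from h import *
for a in [(126,102,9),(126,102,5),(126,100,1),(124,98,0),(110,97.5,0)]:
    p,r=platepose(*a); print(rows(p,r))
E
```

```text
(array([-0.7,  1.9,  0.5]), array([-0.4,  0.2, -0. ]))
(array([-0.7, -1.4,  8.3]), array([-4.4,  0.2, -0. ]))
(array([-0.6, -3.9, 18.3]), array([-8.4,  0.2,  0. ]))
(array([-0.6, -6.1, 22.6]), array([-9.4,  0.2,  0. ]))
(array([ -0.6, -19.8,  25.4]), array([-9.4,  0.2,  0. ]))
```

move_arm:
  rows: "-1 -0.7 2.5 2 0 0 0; -1 -0.7 0.5 5 -2 0 0; -1 -0.7 -1 8.3 -4.4 0 0; -1 -0.7 -3 14 -6.6 0 0; -1 -0.7 -3.5 18 -8.5 0 0"

```text
clock: 9.72
tcp_pos: [546.9, 39.6, 153.4]
ee_rot: [-2.119, -2.309, 0.019]
contact_force: [0.8, 0.2, -4.6]
finger_gap: 0.099
```

```bash
python3 - <<'E'
from h import *
for a in [(126,100,1),(124,98,0),(110,97.5,0),(110,97,0)]:
    p,r=platepose(*a); print(rows(p,r))
c=bot.camera("wrist"); save(c,'w10.png')
E
```

```text
(array([ 0. , -0.1, -0.5]), array([0.2, 0.1, 0. ]))
(array([ 0.1, -2.9,  3.4]), array([-0.8,  0.1,  0. ]))
(array([  0.1, -16.9,   4.1]), array([-0.8,  0.1,  0. ]))
(array([  0.1, -16.9,   4.6]), array([-0.8,  0.1,  0. ]))
```

View pics/w10.png

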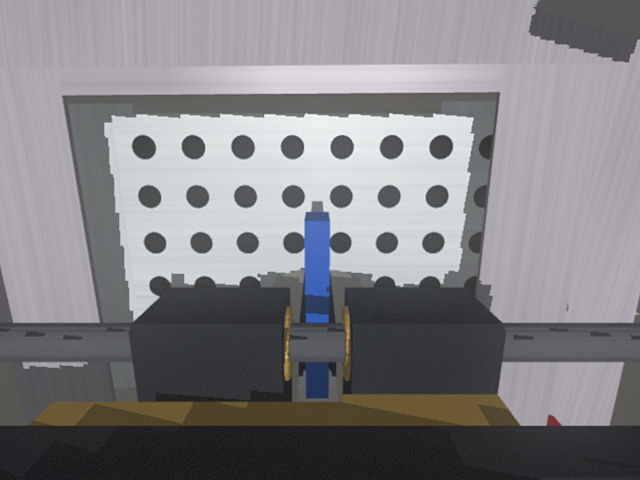

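move_arm:
  rows: "-1 0 -5 0 -0.8 0 0; -1 0 -11 0 -0.8 0 0; -1 0 -17 1 -0.8 0 0; -1 0 -17 3 -0.8 0 0; -1 0 -17 4 -0.8 0 0"

```text
clock: 10.4
tcp_pos: [530.0, 38.2, 149.9]
ee_rot: [2.123, 2.314, -0.003]
contact_force: [-0.3, 0.0, -4.1]
finger_gap: 0.104
```

move_arm:
  rows: "-1 0 0 0 0 0 0; -1 0 0 0 0 0 0"

```text
clock: 10.65
tcp_pos: [530.0, 38.1, 150.0]
ee_rot: [2.123, 2.314, -0.003]
contact_force: [0.4, 0.4, -3.5]
finger_gap: 0.102
```

```bash
python3 - <<'E'
from h import *
for a in [(110,97,0)]:
    p,r=platepose(*a); print(rows(p,r))
c=bot.camera("wrist"); save(c,'w11.png')
E
```

```text
(array([0.1, 0. , 1. ]), array([-0. ,  0.1,  0. ]))
```

View pics/w11.png

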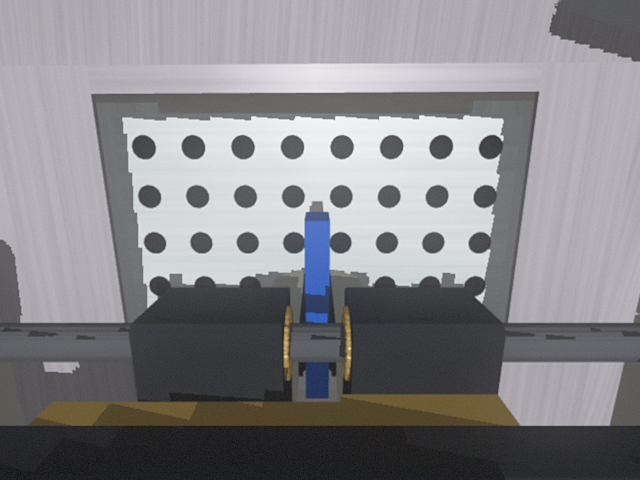

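move_arm:
  rows: "-1 0 0 0.6 0 0 0; -1 0 0 1.2 0 0 0; -1 0 0 1.2 0 0 0"

```text
clock: 11.08
tcp_pos: [529.9, 38.2, 149.0]
ee_rot: [2.123, 2.314, -0.003]
contact_force: [-0.2, -0.1, -1.6]
finger_gap: 0.103
```

move_arm:
  rows: "0 0 0 0 0 0 0; 0 0 0 0 0 0 0; 0 0 0 0 0 0 0; 0 0 0 0 0 0 0; 0 0 0 0 0 0 0"

```text
clock: 11.7
tcp_pos: [529.9, 38.1, 148.8]
ee_rot: [2.123, 2.314, -0.003]
contact_force: [0.3, 0.3, -0.8]
finger_gap: 0.496
```

move_arm:
  rows: "0 0 0 -50 0 0 0; 0 0 0 -100 0 0 0; 0.5 0 0 -150 0 0 0; 1 0 0 -170 0 0 0; 1 0 0 -170 0 0 0"

```text
clock: 12.32
tcp_pos: [530.4, 38.6, 319.9]
ee_rot: [2.122, 2.312, -0.001]
contact_force: [-0.2, -0.5, -0.4]
finger_gap: 0.769
```

```bash
python3 - <<'E'
from h import *
st=bot.get_state();c=bot.camera("wrist"); save(c,'w12.png');T=campose(c,st)
c=bot.camera("side"); save(c,'s12.png',(150,440,200,520),2.4)
E
```

```text
(no output)
```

View pics/w12.png

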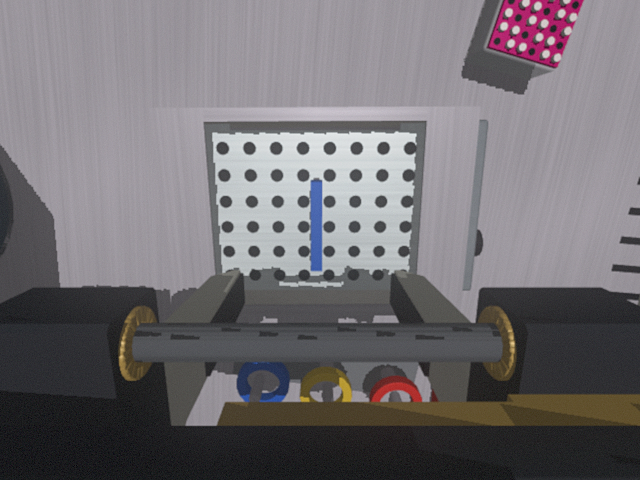

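View pics/s12.png

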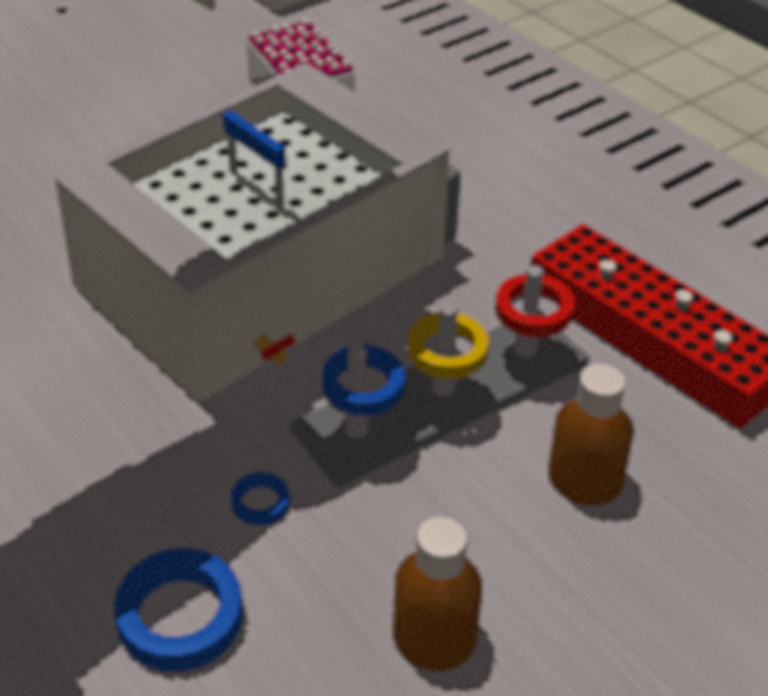

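```bash
python3 - <<'E'
from h import *
ct=bot.camera("top");Tt=campose(ct); cs=bot.camera("side");Ts=campose(cs)
for n,c,T in(("top",ct,Tt),("side",cs,Ts)):
    im=cv2.cvtColor(c['color'],cv2.COLOR_RGB2HSV).astype(int)
    m=((im[...,1]<40)&(im[...,2]>150)).astype(np.uint8)
    k,l,s,ce=cv2.connectedComponentsWithStats(m)
    for i in range(1,k):
        if 60<s[i,4]<600: print(n,s[i],ce[i].round(1),onz(c,T,(ce[i][1],ce[i][0]),112 if n=='top' else 104).round(1))
save(ct,'t13.png')
E
```

```text
top [189   0  24  20 343] [198.   10.6] [1061.4  283.3  112. ]
top [230   0  11  20  90] [233.7   8.1] [1068.4  200.8  112. ]
top [270   0  39  21 264] [283.3  15. ] [1052.3   85.5  112. ]
top [352   0  23  21 357] [360.7  11. ] [1063.7  -93.6  112. ]
top [393   0  16  22  86] [396.5  10.9] [1064.7 -176.8  112. ]
top [514   0  25  23 218] [522.6  14. ] [1059.5 -468.5  112. ]
top [107   7  39  12 172] [119.6  14.3] [1050.4  464.5  112. ]
top [434  10  26  12 167] [444.1  17. ] [1050.4 -286.6  112. ]
top [597  16  26   8  80] [606.9  21. ] [1043.7 -662.3  112. ]
top [106  21  39  20 128] [117.2  26.2] [1020.9  468.3  112. ]
top [270  23  39  20 489] [289.4  32.3] [1009.1   70.6  112. ]
top [311  23  38  20  62] [322.4  27.4] [1022.    -5.3  112. ]
top [133  24  12  17  99] [140.   33.3] [1003.7  414.6  112. ]
top [434  24  33  20 129] [441.4  29.9] [1018.4 -279.5  112. ]
top [317 196   7  41  94] [321.5 221.2] [567.4  -6.3 112. ]
top [464 200  15  15 171] [470.8 207.3] [ 601.3 -332.4  112. ]
top [262 215  16  24 201] [267.7 227.4] [552.8 110.6 112. ]
top [487 290  15  15 184] [493.9 29
[... 2798 characters left out ...]
e [297 374  31  40 385] [310.5 391.4] [ 295.4 -327.4  104. ]
side [546 379  33  31 141] [561.8 394.5] [ 613.2 -561.4  104. ]
side [615 391  25  28 199] [630.3 402.5] [ 685.7 -631.   104. ]
side [266 398  24  16 173] [278.6 406.8] [ 239.  -322.3  104. ]
side [402 400  37  41 182] [417.3 418.1] [ 400.4 -461.8  104. ]
side [283 426  39  48 304] [299.5 444.6] [ 230.8 -395.2  104. ]
side [ 24 438  11  23  83] [ 28.7 447.3] [ -97.  -168.1  104. ]
side [384 439  37  41 142] [402.4 459.1] [ 338.  -498.7  104. ]
side [150 448  19  32 109] [158.  463.9] [  49.9 -303.7  104. ]
side [130 456  23  24 296] [141.3 469.6] [  27.3 -298.2  104. ]
side [123 468  10  12  71] [127.4 474. ] [   9.  -293.2  104. ]
```

View pics/t13.png

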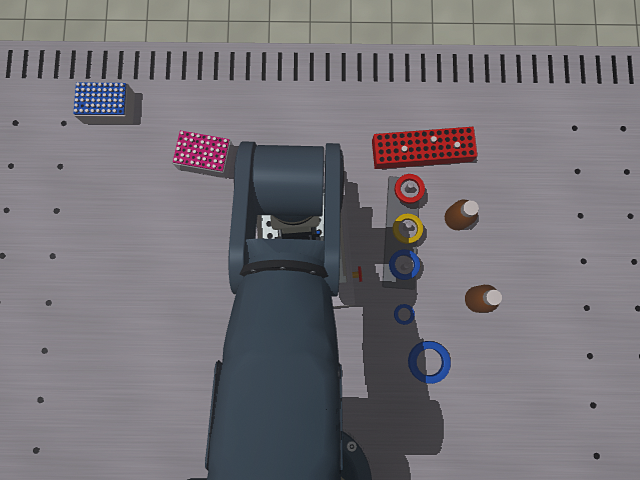

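```bash
python3 - <<'E'
from h import *
print(rows([408.5,-374.6,220],down(-85.1)))
E
```

```text
(array([-401. , -155.7,   98.8]), array([-0. ,  0.2, 90. ]))
```

move_arm:
  rows: "1 -60 -20 0 0 0 10; 1 -120 -42 0 0 0 20; 1 -180 -66 0 0 0 30; 1 -240 -90 0 0 0 40; 1 -300 -115 10 0 0 50"

```text
clock: 13.15
tcp_pos: [443.1, -263.0, 310.4]
ee_rot: [2.905, 1.191, -0.002]
contact_force: [0.6, 0.4, 0.5]
finger_gap: 0.999
```

```bash
python3 - <<'E'
from h import *
print(rows([408.5,-374.6,220],down(-85.1)))
E
```

```text
(array([-102.8,   55.1,   90.7]), array([ 0.1,  0.1, 39.7]))
```

move_arm:
  rows: "1 -50 27 0 0 0 10; 1 -103 55 40 0 0 20; 1 -103 55 91 0 0 30; 1 -103 55 91 0 0 39.7; 1 -103 55 91 0 0 39.7"

```text
clock: 13.78
tcp_pos: [409.5, -372.9, 219.1]
ee_rot: [3.137, 0.144, -0.003]
contact_force: [-0.2, 0.4, 0.2]
finger_gap: 1.0
```

```bash
python3 - <<'E'
from h import *
print(rows([408.5,-374.6,220],down(-85.1)))
st=bot.get_state();c=bot.camera("wrist"); save(c,'w14.png');T=campose(c,st); print(proj(c,T,[408.5,-374.6,112]),st['qpos'])
E
```

```text
(array([-1.1,  1.6, -0.9]), array([0. , 0.1, 0.4]))
[242.58469616 318.25355552] [-0.82177343  0.36917507  1.65289089 -0.00232356  1.12004715  0.65812708]
```

View pics/w14.png

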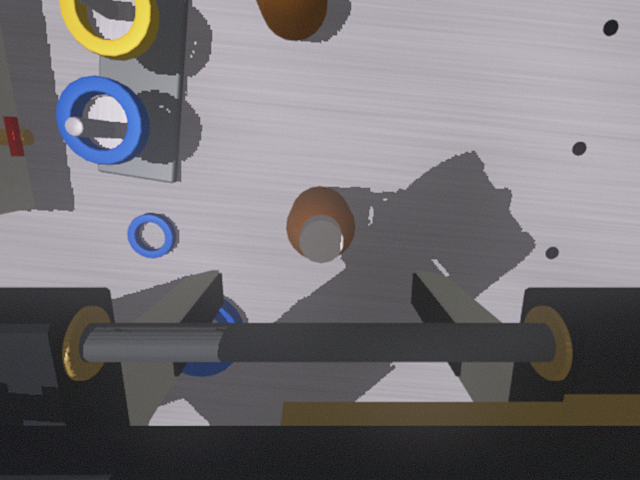

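move_arm:
  rows: "1 0.3 3.4 30 0 0 0.4; 1 0.3 3.4 70 0 0 0.4; 1 0.3 3.4 110 0 0 0.4; 1 0.3 3.4 127 0 0 0.4; 1 0.3 3.4 127 0 0 0.4"

```text
clock: 14.45
tcp_pos: [410.5, -376.6, 93.2]
ee_rot: [3.137, 0.135, -0.002]
contact_force: [-0.2, 0.4, -0.1]
finger_gap: 0.995
```

move_arm:
  rows: "-1 0 0 0 0 0 0; -1 0 0 0 0 0 0; -1 0 0 0 0 0 0; -1 0 0 0 0 0 0; -1 0 0 0 0 0 0"
  squeeze: 25

```text
clock: 15.08
tcp_pos: [410.4, -376.8, 93.4]
ee_rot: [3.136, 0.132, -0.001]
contact_force: [-0.2, 0.2, 0.6]
finger_gap: 0.513
```

move_arm:
  rows: "-1 0 0 0 0 0 0; -1 0 0 0 0 0 0; -1 0 0 0 0 0 0"

```text
clock: 15.45
tcp_pos: [410.3, -376.7, 93.2]
ee_rot: [3.136, 0.132, -0.001]
contact_force: [0.9, 0.2, -1.0]
finger_gap: 0.358
```

move_arm:
  rows: "-1 0 0 -40 0 0 0; -1 0 0 -90 0 0 0; -1 0 0 -140 0 0 0; -1 0 0 -190 0 0 0; -1 0 0 -190 0 0 0"

```text
clock: 16.08
tcp_pos: [411.4, -377.1, 286.7]
ee_rot: [3.131, 0.132, 0.005]
contact_force: [-0.9, -0.3, -2.6]
finger_gap: 0.361
```

```bash
python3 - <<'E'
from h import *
st=bot.get_state();c=bot.camera("wrist"); save(c,'w15.png');c=bot.camera("side"); save(c,'s15.png')
print(rows(bathw(58,0,290),down(-85.1)), bathw(58,0),bathw(-58,0))
E
```

```text
(array([ 212.2, -402.7,   -8.6]), array([ 0.1,  0.1, -0.1])) [587.78802718  43.15418154   0.        ] [472.21197282  33.24581846   0.        ]
```

View pics/w15.png

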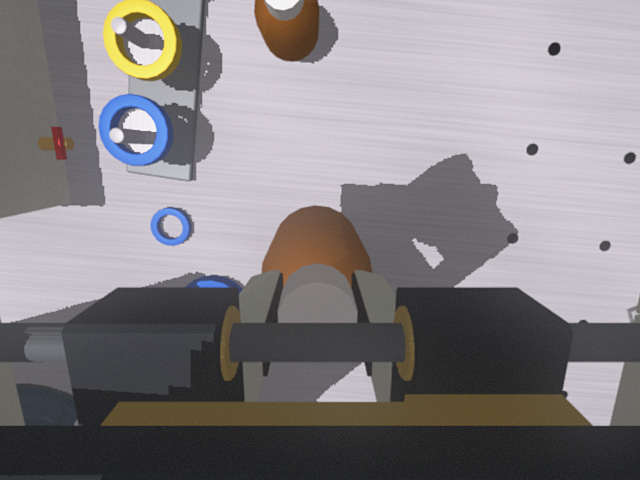

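View pics/s15.png

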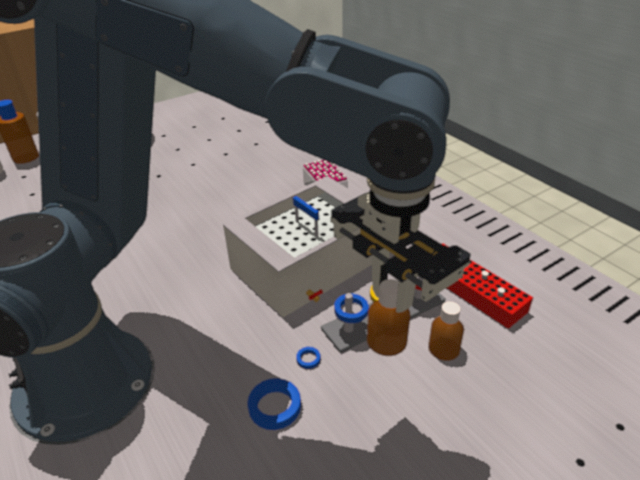

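move_arm:
  rows: "-1 25 -47 -8 0 0 0; -1 50 -95 -8 0 0 0; -1 77 -145 -8 0 0 0; -1 103 -195 -8 0 0 0; -1 130 -245 -8 0 0 0"

```text
clock: 16.8
tcp_pos: [519.2, -119.2, 288.4]
ee_rot: [3.137, 0.132, -0.006]
contact_force: [0.6, -0.7, -2.6]
finger_gap: 0.355
```

```bash
python3 - <<'E'
from h import *
print(rows(bathw(58,0,270),down(-85.1)))
E
```

```text
(array([  82.1, -156. ,   17.9]), array([ 0.1,  0.2, -0.1]))
```

move_arm:
  rows: "-1 28 -52 0 0 0 0; -1 56 -104 0 0 0 0; -1 76 -145 0 0 0 0; -1 82 -156 10 0 0 0; -1 82 -156 18 0 0 0"

```text
clock: 17.42
tcp_pos: [587.3, 41.2, 269.7]
ee_rot: [3.136, 0.133, -0.006]
contact_force: [-1.0, -1.0, -2.8]
finger_gap: 0.362
```

move_arm:
  rows: "-1 0 0 0 0 0 0; -1 0 0 0 0 0 0"

```text
clock: 17.68
tcp_pos: [587.9, 40.0, 272.2]
ee_rot: [3.136, 0.13, -0.001]
contact_force: [-0.3, -0.4, -2.3]
finger_gap: 0.361
```

```bash
python3 - <<'E'
from h import *
print(rows(bathw(58,0,195),down(-85.1)))
st=bot.get_state();c=bot.camera("wrist"); save(c,'w16.png');c=bot.camera("side"); save(c,'s16.png',(120,320,200,440),3)
E
```

```text
(array([ 0.3, -3.4, 77.2]), array([ 0.2,  0. , -0.2]))
```

View pics/w16.png

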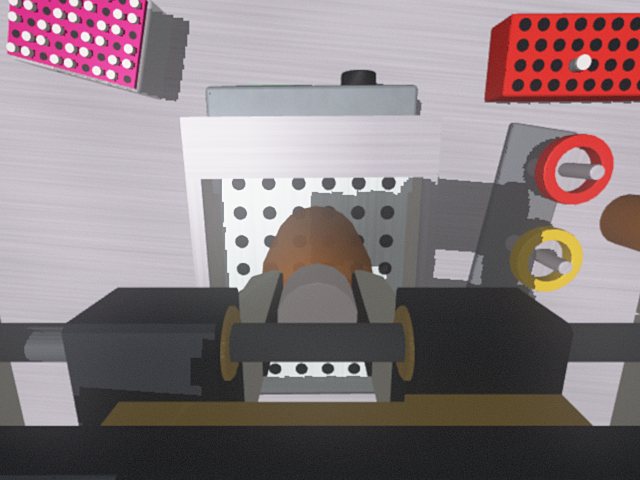

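View pics/s16.png

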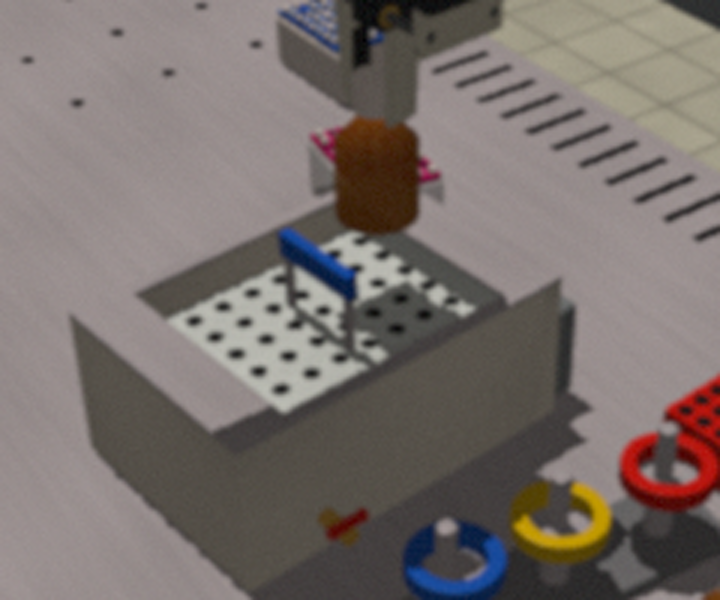

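move_arm:
  rows: "-1 0 -3 25 0 0 0; -1 0 -3 50 0 0 0; -1 0 -3 68 0 0 0; -1 0 -3 74 0 0 0; -1 0 -3 74 0 0 0"

```text
clock: 18.4
tcp_pos: [587.9, 43.8, 198.4]
ee_rot: [3.136, 0.132, -0.0]
contact_force: [-0.1, -0.2, -3.0]
finger_gap: 0.36
```

move_arm:
  rows: "-1 0 0 0 0 0 0; -1 0 0 1.5 0 0 0; -1 0 0 2 0 0 0; -1 0 0 2 0 0 0"

```text
clock: 18.9
tcp_pos: [587.7, 43.9, 196.1]
ee_rot: [3.136, 0.132, -0.001]
contact_force: [-0.3, -0.5, -2.3]
finger_gap: 0.362
```

move_arm:
  rows: "-1 0 0 0.7 0 0 0; -1 0 0 1.5 0 0 0; -1 0 0 1.5 0 0 0"

```text
clock: 19.27
tcp_pos: [587.7, 43.9, 194.5]
ee_rot: [3.136, 0.132, -0.001]
contact_force: [-0.4, 0.4, -2.5]
finger_gap: 0.36
```

move_arm:
  rows: "-1 0 0 0.7 0 0 0; -1 0 0 1.2 0 0 0; -1 0 0 1.2 0 0 0"

```text
clock: 19.65
tcp_pos: [588.0, 43.9, 194.3]
ee_rot: [3.136, 0.132, 0.001]
contact_force: [-2.8, 0.1, 5.9]
finger_gap: 0.36
```

move_arm:
  rows: "0.2 0 0 -0.8 0 0 0; 0.2 0 0 -0.8 0 0 0; 0.2 0 0 -0.8 0 0 0; 0.2 0 0 -0.8 0 0 0"

```text
clock: 20.15
tcp_pos: [587.7, 43.9, 194.1]
ee_rot: [3.136, 0.132, -0.001]
contact_force: [-0.0, -0.9, 0.3]
finger_gap: 0.599
```

move_arm:
  rows: "0.3 0 0 -30 0 0 0; 0.6 0 0 -60 0 0 0; 1 0 0 -100 0 0 0; 1 0 0 -110 0 0 0; 1 0 0 -110 0 0 0"

```text
clock: 20.78
tcp_pos: [587.7, 44.2, 303.9]
ee_rot: [3.136, 0.132, -0.001]
contact_force: [0.1, 1.1, -0.7]
finger_gap: 0.989
```

```bash
python3 - <<'E'
from h import *
st=bot.get_state();c=bot.camera("wrist"); save(c,'w17.png');T=campose(c,st);print(proj(c,T,bathw(58,0,213)))
c=bot.camera("side"); save(c,'s17.png',(150,360,200,480),2.8)
print(rows([603,-332.4,230],down(-85.1)))
E
```

```text
[247.07894595 317.40876719]
(array([-15.8, 376.4,  73.5]), array([ 0.1,  0.2, -0.1]))
```

View pics/w17.png

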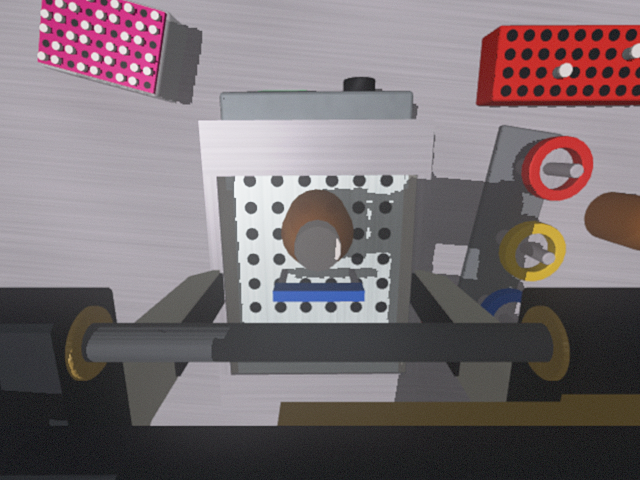

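View pics/s17.png

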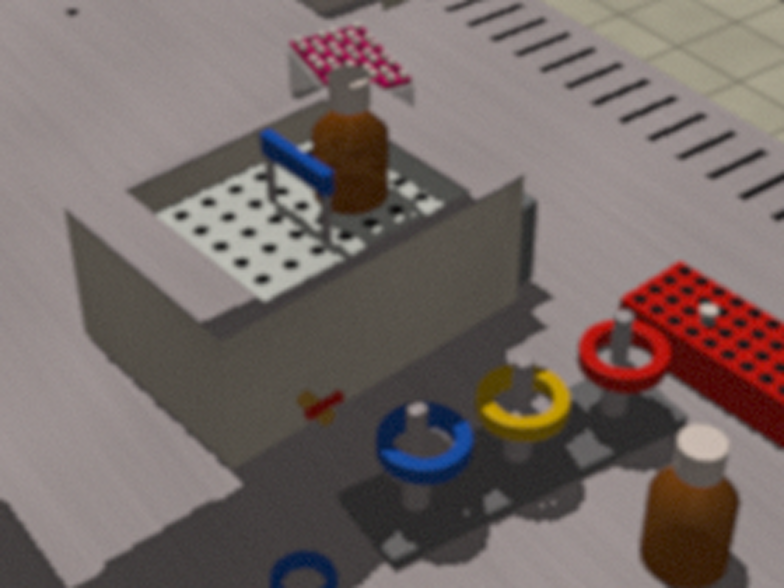

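move_arm:
  rows: "1 -2 60 0 0 0 0; 1 -5 120 0 0 0 0; 1 -8 180 0 0 0 0; 1 -11 240 0 0 0 0; 1 -14 300 0 0 0 0"

```text
clock: 21.5
tcp_pos: [598.5, -257.7, 303.3]
ee_rot: [3.137, 0.132, -0.004]
contact_force: [0.3, -0.2, 0.3]
finger_gap: 1.001
```

move_arm:
  rows: "1 -2 60 30 0 0 0; 1 -2 76 60 0 0 0; 1 -2 76 73 0 0 0; 1 -2 76 73 0 0 0; 1 -2 76 73 0 0 0"

```text
clock: 22.12
tcp_pos: [604.0, -331.0, 233.6]
ee_rot: [3.135, 0.134, 0.001]
contact_force: [-0.1, 0.8, 0.0]
finger_gap: 1.001
```

```bash
python3 - <<'E'
from h import *
print(rows([603,-332.4,230],down(-85.1)))
st=bot.get_state();c=bot.camera("wrist"); save(c,'w18.png');T=campose(c,st); print(proj(c,T,[603,-332.4,112]))
E
```

```text
(array([-1.2,  1.3,  3.6]), array([ 0.2, -0. , -0. ]))
[238.36411281 317.36269757]
```

View pics/w18.png

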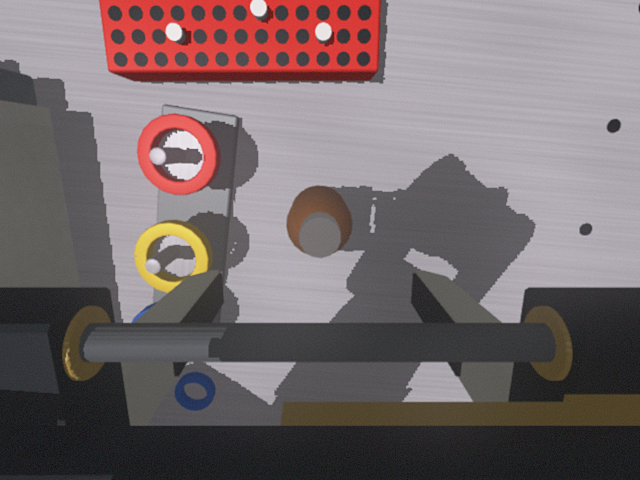

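move_arm:
  rows: "1 1.3 3.3 40 0 0 0; 1 1.3 3.3 80 0 0 0; 1 1.3 3.3 120 0 0 0; 1 1.3 3.3 140 0 0 0; 1 1.3 3.3 140 0 0 0"

```text
clock: 22.8
tcp_pos: [604.9, -335.2, 92.0]
ee_rot: [3.137, 0.133, -0.002]
contact_force: [-0.5, -0.3, 1.4]
finger_gap: 1.002
```

move_arm:
  rows: "-1 0 0 0 0 0 0; -1 0 0 0 0 0 0; -1 0 0 0 0 0 0; -1 0 0 0 0 0 0; -1 0 0 0 0 0 0"
  squeeze: 25

```text
clock: 23.42
tcp_pos: [604.9, -335.6, 92.3]
ee_rot: [3.136, 0.132, -0.001]
contact_force: [0.5, 0.3, -0.4]
finger_gap: 0.514
```

move_arm:
  rows: "-1 0 0 0 0 0 0; -1 0 0 0 0 0 0; -1 0 0 0 0 0 0"

```text
clock: 23.8
tcp_pos: [604.8, -335.5, 92.0]
ee_rot: [3.136, 0.132, -0.001]
contact_force: [0.2, 0.5, 0.1]
finger_gap: 0.362
```

move_arm:
  rows: "-1 0 0 -40 0 0 0; -1 0 0 -90 0 0 0; -1 0 0 -140 0 0 0; -1 0 0 -205 0 0 0; -1 0 0 -205 0 0 0"

```text
clock: 24.42
tcp_pos: [606.2, -335.8, 302.6]
ee_rot: [3.131, 0.132, 0.01]
contact_force: [-0.4, -0.5, -2.4]
finger_gap: 0.36
```

```bash
python3 - <<'E'
from h import *
st=bot.get_state();c=bot.camera("wrist"); save(c,'w19.png');c=bot.camera("side"); save(c,'s19.png')
print(rows(bathw(-58,0,300),down(-85.1)))
E
```

```text
(array([-101.2, -378. ,   -4. ]), array([ 0.1,  0. , -0.1]))
```

View pics/s19.png

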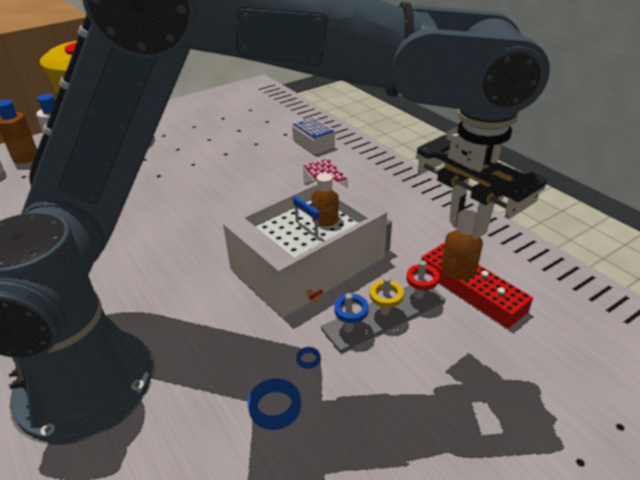

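move_arm:
  rows: "-1 -20 -50 0 0 0 0; -1 -35 -100 0 0 0 0; -1 -50 -150 0 0 0 0; -1 -65 -200 0 0 0 0; -1 -80 -250 0 0 0 0"

```text
clock: 25.15
tcp_pos: [502.6, -91.0, 294.4]
ee_rot: [3.137, 0.132, -0.006]
contact_force: [0.5, 0.6, -1.9]
finger_gap: 0.358
```

move_arm:
  rows: "-1 -10 -50 0 0 0 0; -1 -20 -95 0 0 0 0; -1 -21 -120 0 0 0 0; -1 -21 -128 0 0 0 0; -1 -21 -128 0 0 0 0"

```text
clock: 25.78
tcp_pos: [472.4, 33.0, 295.3]
ee_rot: [3.136, 0.133, -0.004]
contact_force: [0.5, -0.1, -2.3]
finger_gap: 0.359
```

```bash
python3 - <<'E'
from h import *
print(rows(bathw(-58,0,194),down(-85.1)))
st=bot.get_state();c=bot.camera("wrist"); save(c,'w20.png');c=bot.camera("side"); save(c,'s20.png',(120,320,200,440),3)
E
```

```text
(array([ 1.000e-01, -5.000e-01,  1.013e+02]), array([ 0.1,  0.1, -0. ]))
```

View pics/w20.png

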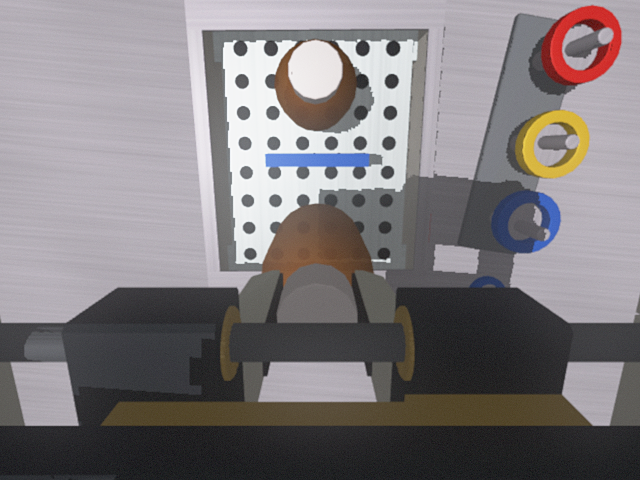

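View pics/s20.png

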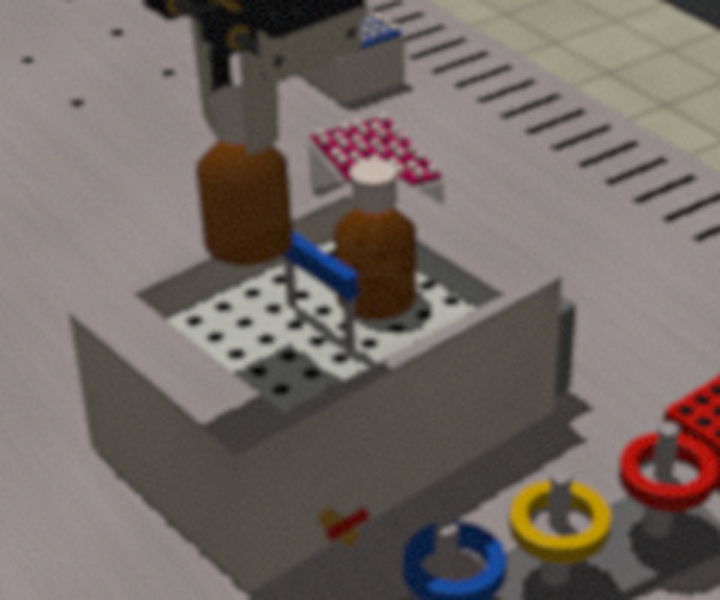

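move_arm:
  rows: "-1 0 -0.5 30 0 0 0; -1 0 -0.5 60 0 0 0; -1 0 -0.5 85 0 0 0; -1 0 -0.5 98 0 0 0; -1 0 -0.5 99 0 0 0"

```text
clock: 26.5
tcp_pos: [472.5, 33.0, 196.9]
ee_rot: [3.136, 0.131, -0.003]
contact_force: [0.4, 1.1, -2.0]
finger_gap: 0.36
```

move_arm:
  rows: "-1 0 0 0 0 0 0; -1 0 0 0.5 0 0 0; -1 0 0 1 0 0 0; -1 0 0 1 0 0 0"

```text
clock: 27.0
tcp_pos: [472.5, 33.4, 196.4]
ee_rot: [3.136, 0.132, -0.0]
contact_force: [-0.0, -0.4, -1.9]
finger_gap: 0.359
```

move_arm:
  rows: "-1 0 0 1 0 0 0; -1 0 0 2 0 0 0; -1 0 0 3 0 0 0; -1 0 0 3 0 0 0"

```text
clock: 27.5
tcp_pos: [472.5, 33.4, 193.2]
ee_rot: [3.136, 0.132, -0.001]
contact_force: [-0.5, -0.7, -2.1]
finger_gap: 0.36
```

move_arm:
  rows: "-1 0 0 0.6 0 0 0; -1 0 0 1 0 0 0; -1 0 0 1 0 0 0"

```text
clock: 27.88
tcp_pos: [473.1, 33.4, 192.9]
ee_rot: [3.136, 0.132, 0.002]
contact_force: [0.4, 0.2, 4.9]
finger_gap: 0.361
```

move_arm:
  rows: "0.2 0 0 -0.8 0 0 0; 0.2 0 0 -0.8 0 0 0; 0.2 0 0 -0.8 0 0 0; 0.2 0 0 -0.8 0 0 0"

```text
clock: 28.38
tcp_pos: [472.5, 33.4, 193.0]
ee_rot: [3.136, 0.132, -0.001]
contact_force: [-0.3, -0.2, 0.4]
finger_gap: 0.599
```

move_arm:
  rows: "0.3 0 0 -30 0 0 0; 0.6 0 0 -60 0 0 0; 1 0 0 -100 0 0 0; 1 0 0 -110 0 0 0; 1 0 0 -110 0 0 0"

```text
clock: 29.0
tcp_pos: [472.5, 33.7, 302.7]
ee_rot: [3.136, 0.132, -0.001]
contact_force: [0.1, -0.5, -0.6]
finger_gap: 0.988
```

```bash
python3 - <<'E'
from h import *
ct=bot.camera("top");Tt=campose(ct)
g=[onz(ct,Tt,p,76)+np.array([1.8,0,0]) for p in [(188,410),(228,408)]]; print(g)
st=bot.get_state();c=bot.camera("wrist"); save(c,'w21.png');T=campose(c,st);print(proj(c,T,bathw(-58,0,213)))
for gg in g: print(rows([gg[0],gg[1],180],down(-85.1)))
c=bot.camera("side"); save(c,'s21.png',(130,340,200,480),2.8)
E
```

```text
[array([ 654.59422494, -207.09182972,   76.        ]), array([ 562.37404352, -200.9308172 ,   76.        ])]
[247.56821612 316.57252758]
(array([162. , 255. , 121.8]), array([ 0.1,  0.2, -0.1]))
(array([ 70.6, 241.1, 122.1]), array([ 0.1,  0.2, -0.1]))
```

View pics/w21.png

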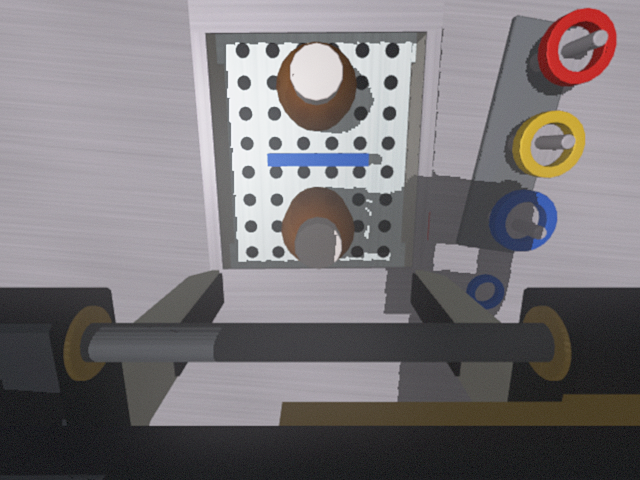

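View pics/s21.png

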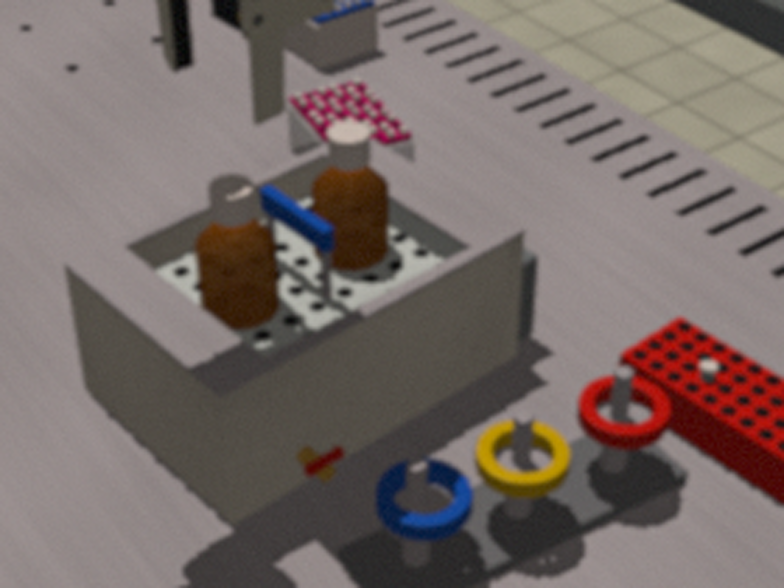

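move_arm:
  rows: "1 15 50 0 0 0 0; 1 30 100 0 0 0 0; 1 45 150 0 0 0 0; 1 60 200 0 0 0 0; 1 70 241 30 0 0 0"

```text
clock: 29.78
tcp_pos: [563.6, -202.9, 273.6]
ee_rot: [3.135, 0.131, 0.002]
contact_force: [0.9, -1.2, 0.3]
finger_gap: 0.997
```

move_arm:
  rows: "1 0 0 35 0 0 0; 1 0 0 71 0 0 0; 1 0 0 71 0 0 0; 1 0 0 71 0 0 0"

```text
clock: 30.28
tcp_pos: [562.9, -201.0, 203.6]
ee_rot: [3.136, 0.132, 0.0]
contact_force: [-0.7, -0.4, 0.8]
finger_gap: 1.002
```

```bash
python3 - <<'E'
from h import *
print(rows([562.4,-200.9,60],down(-85.1)))
st=bot.get_state();c=bot.camera("wrist"); save(c,'w22.png');T=campose(c,st); print(proj(c,T,[562.4,-200.9,76]),proj(c,T,[562.4,-200.9,105]))
E
```

```text
(array([ -0.5,  -0.5, 143.6]), array([ 0.2, -0. , -0.1]))
[235.72775164 315.68346286] [245.0186983  315.71826154]
```

View pics/w22.png

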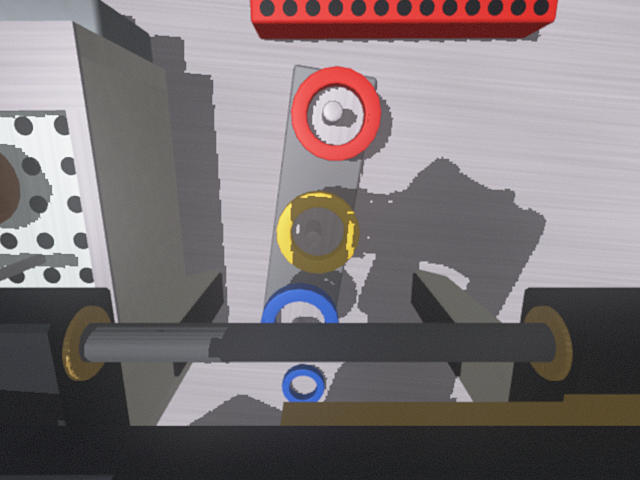

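move_arm:
  rows: "1 1.5 0.5 40 0 0 0; 1 1.5 0.5 80 0 0 0; 1 1.5 0.5 115 0 0 0; 1 1.5 0.5 142 0 0 0; 1 1.5 0.5 142 0 0 0"

```text
clock: 30.95
tcp_pos: [563.8, -201.4, 60.3]
ee_rot: [3.137, 0.132, -0.003]
contact_force: [-0.5, -0.3, -0.3]
finger_gap: 1.001
```

move_arm:
  rows: "-1 0 0 0 0 0 0; -1 0 0 0 0 0 0; -1 0 0 0 0 0 0; -1 0 0 0 0 0 0; -1 0 0 0 0 0 0"
  squeeze: 35

```text
clock: 31.58
tcp_pos: [564.4, -201.8, 61.6]
ee_rot: [3.136, 0.132, 0.001]
contact_force: [-0.8, -0.1, 6.5]
finger_gap: 0.718
```

```bash
python3 - <<'E'
from h import *
st=bot.get_state();print(st['tcp_pos'],st['finger_gap'],st['contact_force'])
c=bot.camera("wrist"); save(c,'w23.png')
E
```

```text
[ 564.43417457 -201.83154724   61.58880307] 0.7176224460461221 [-0.79000061 -0.13908305  6.47309135]
```

View pics/w23.png

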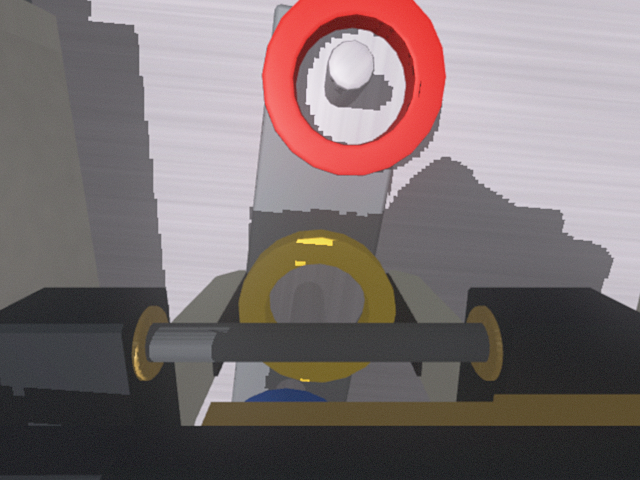

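move_arm:
  rows: "-1 0 0 -30 0 0 0; -1 0 0 -80 0 0 0; -1 0 0 -130 0 0 0; -1 0 0 -185 0 0 0; -1 0 0 -245 0 0 0"

```text
clock: 32.25
tcp_pos: [563.4, -200.7, 306.8]
ee_rot: [3.137, 0.132, -0.003]
contact_force: [0.1, 0.2, -4.4]
finger_gap: 0.72
```

```bash
python3 - <<'E'
from h import *
st=bot.get_state();print(st['tcp_pos'],st['finger_gap'],st['contact_force'])
c=bot.camera("wrist"); save(c,'w24.png');T=campose(c,st);A=R.from_rotvec(st['ee_rot'])
t=np.linspace(0,2*np.pi,8,endpoint=False)
for z in(-16,0):
  q=np.array([proj(c,T,A.apply([34*np.cos(a),34*np.sin(a),z])+st['tcp_pos']) for a in t]);print(z,q.round(0).tolist())
save(bot.camera("side"),'s24.png')
print(rows(bathw(58,0,310),down(-85.1)))
E
```

```text
[ 563.39583763 -200.67090766  306.76593716] 0.7200848545910019 [ 0.13507359  0.23045365 -4.39711918]
-16 [[235.0, 316.0], [259.0, 376.0], [315.0, 398.0], [366.0, 372.0], [386.0, 316.0], [366.0, 260.0], [315.0, 234.0], [259.0, 256.0]]
0 [[227.0, 316.0], [249.0, 370.0], [299.0, 390.0], [346.0, 367.0], [365.0, 316.0], [346.0, 266.0], [299.0, 242.0], [249.0, 262.0]]
(array([  42.5, -242.1,    0.8]), array([ 0.4, -0.5, -0.1]))
```

View pics/w24.png

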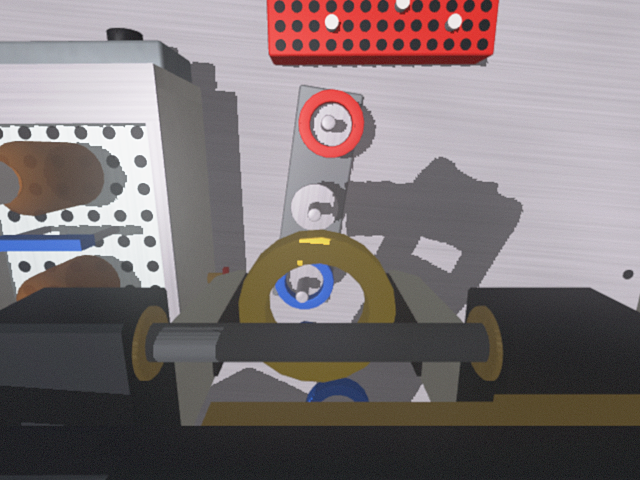

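View pics/s24.png

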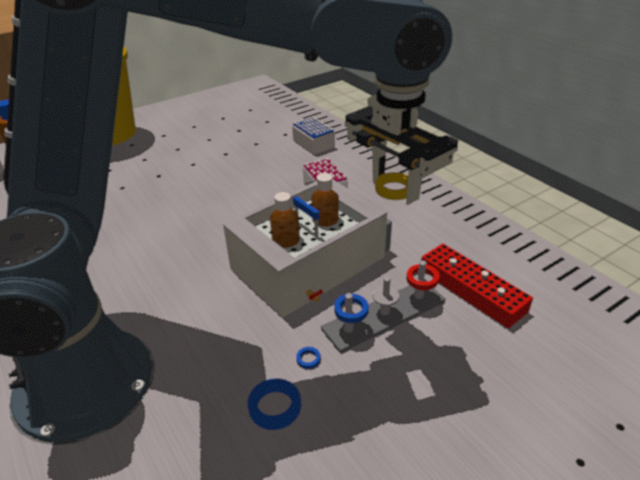

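move_arm:
  rows: "-1 8 -50 0 0 0 0; -1 16 -100 0 0 0 0; -1 25 -150 0 0 0 0; -1 34 -200 0 0 0 0; -1 41 -242 0 0 0 0"

```text
clock: 32.98
tcp_pos: [584.0, 45.5, 303.6]
ee_rot: [3.136, 0.133, -0.004]
contact_force: [0.7, -0.0, -3.6]
finger_gap: 0.716
```

move_arm:
  rows: "-1 0 0 30 0 0 0; -1 0 0 60 0 0 0; -1 0 0 68 0 0 0; -1 0 0 68 0 0 0; -1 0 0 68 0 0 0"

```text
clock: 33.6
tcp_pos: [585.0, 43.3, 238.0]
ee_rot: [3.136, 0.132, 0.001]
contact_force: [-0.3, -0.1, -4.0]
finger_gap: 0.716
```

```bash
python3 - <<'E'
from h import *
st=bot.get_state()
print(rows([587.7-1.2,43.9,172],down(-85.1)))
c=bot.camera("wrist"); save(c,'w25.png',(170,400,200,440),3.3);T=campose(c,st)
print(proj(c,T,[587.7,43.9,213]))
save(bot.camera("side"),'s25.png',(120,280,230,410),4)
E
```

```text
(array([ 1.4, -0.6, 66. ]), array([ 0.2, -0. , -0.1]))
[275.20709907 315.37821145]
```

View pics/w25.png

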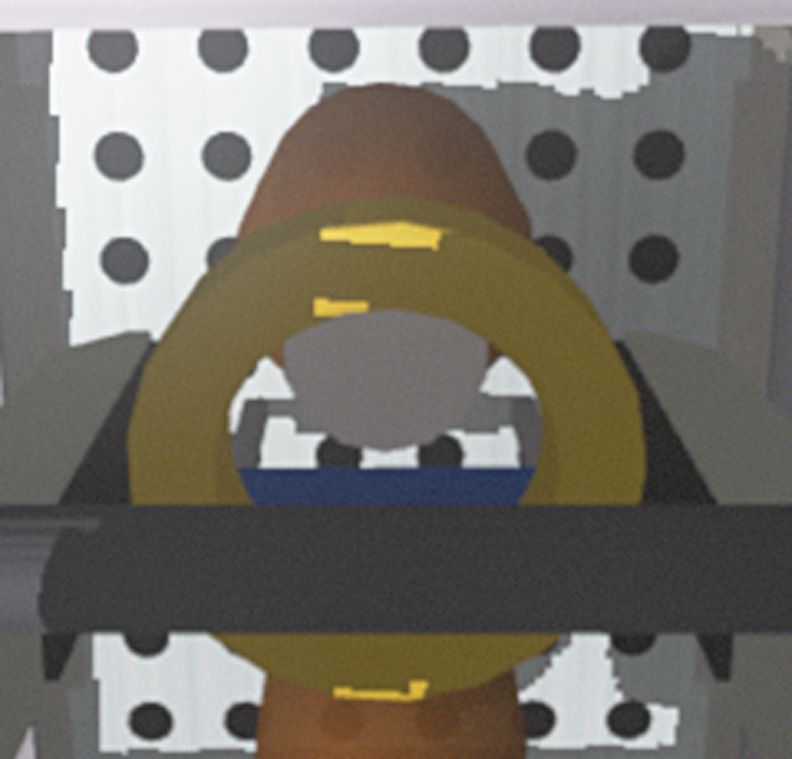

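View pics/s25.png

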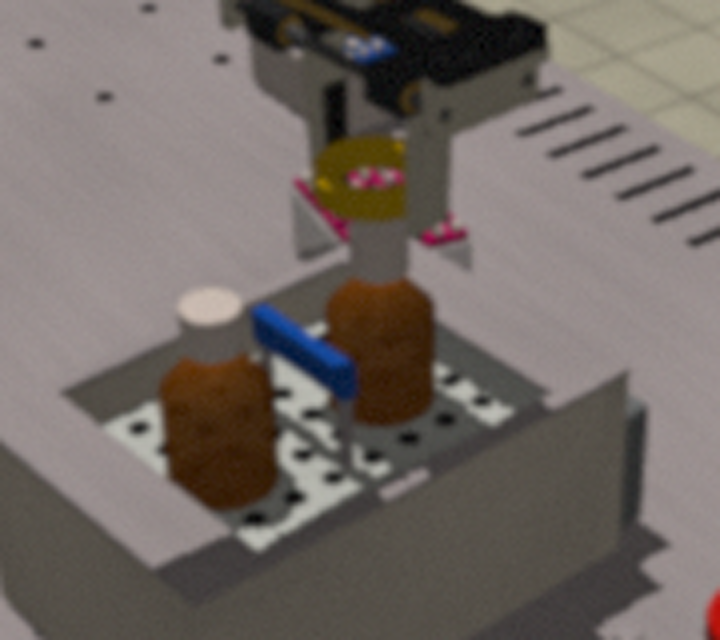

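```bash
python3 - <<'E'
from h import *
st=bot.get_state();c=bot.camera("wrist");T=campose(c,st);A=R.from_rotvec(st['ee_rot'])
ex=A.apply([1,0,0])
for d in(-2,0,2,4):
  C=np.array([587.7,43.9,213])+ex*d
  print(d,'cap near/far rows',proj(c,T,C-17*ex)[0].round(1),proj(c,T,C+17*ex)[0].round(1), 'col',proj(c,T,C)[1])
for d in(0,1,2,3):
  print('ring',d,[proj(c,T,A.apply([d+s*34,0,z])+st['tcp_pos'])[0].round(1) for s,z in((1,-14.5),(1,1.5),(-1,-14.5),(-1,1.5))],[proj(c,T,A.apply([d+22,0,z])+st['tcp_pos'])[0].round(1) for z in (-14.5,1.5)])
E
```

```text
-2 cap near/far rows 308.6 247.6 col 315.4921505323933
0 cap near/far rows 305.2 243.8 col 315.49182731709607
2 cap near/far rows 301.7 240.0 col 315.4915024608909
4 cap near/far rows 298.2 236.2 col 315.49117595125
ring 0 [np.float64(234.3), np.float64(226.0), np.float64(384.0), np.float64(363.1)] [np.float64(263.2), np.float64(252.2)]
ring 1 [np.float64(231.9), np.float64(223.8), np.float64(382.0), np.float64(361.3)] [np.float64(260.8), np.float64(250.1)]
ring 2 [np.float64(229.4), np.float64(221.6), np.float64(380.0), np.float64(359.4)] [np.float64(258.4), np.float64(247.9)]
ring 3 [np.float64(226.9), np.float64(219.3), np.float64(378.0), np.float64(357.6)] [np.float64(256.1), np.float64(245.8)]
```

move_arm:
  rows: "-1 2.3 0 10 0 0 0; -1 2.3 0 22 0 0 0; -1 2.3 0 35 0 0 0; -1 2.3 0 48 0 0 0; -1 2.3 0 60 0 0 0"

```text
clock: 34.38
tcp_pos: [586.7, 43.5, 175.9]
ee_rot: [3.136, 0.132, -0.002]
contact_force: [-0.2, -0.5, -3.6]
finger_gap: 0.719
```

move_arm:
  rows: "-1 0 0 0 0 0 0; -1 0 0 1 0 0 0; -1 0 0 2 0 0 0; -1 0 0 2 0 0 0"

```text
clock: 34.88
tcp_pos: [586.9, 43.5, 175.2]
ee_rot: [3.136, 0.132, -0.0]
contact_force: [-0.8, -0.5, -3.8]
finger_gap: 0.715
```

```bash
python3 - <<'E'
from h import *
st=bot.get_state()
c=bot.camera("wrist"); save(c,'w26.png',(170,400,200,440),3.3)
save(bot.camera("side"),'s26.png',(120,280,230,410),4)
E
```

```text
(no output)
```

View pics/w26.png

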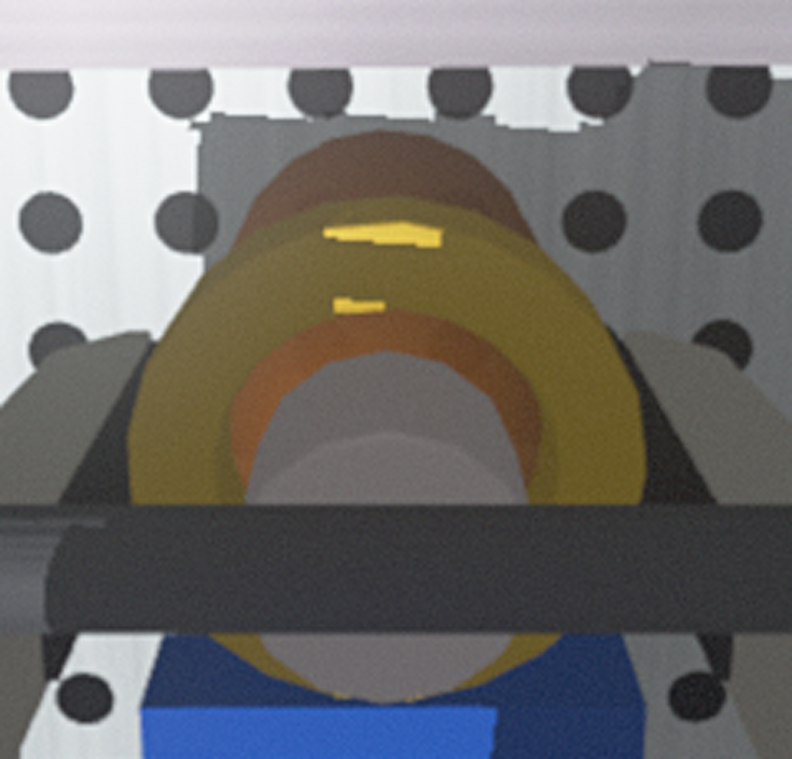

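View pics/s26.png

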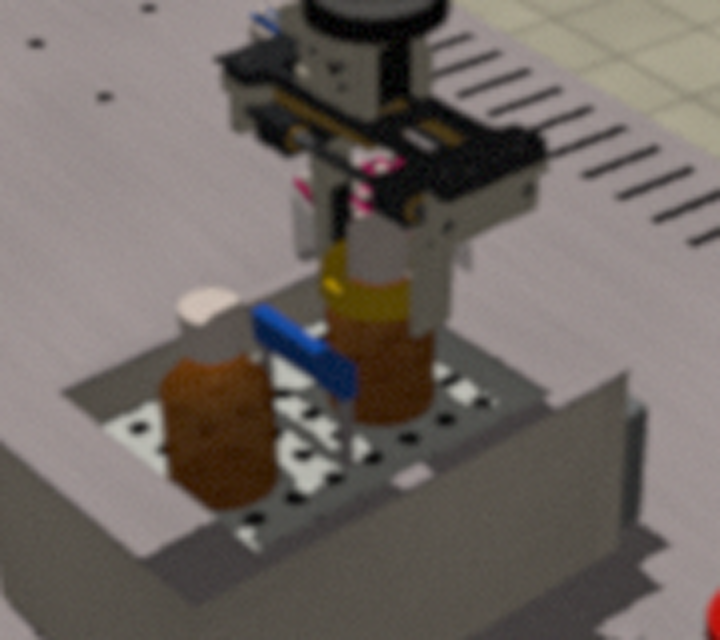

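move_arm:
  rows: "-1 0 0 0.7 0 0 0; -1 0 0 1.4 0 0 0; -1 0 0 2 0 0 0; -1 0 0 2 0 0 0"

```text
clock: 35.48
tcp_pos: [586.8, 43.5, 172.9]
ee_rot: [3.136, 0.132, -0.001]
contact_force: [-0.1, 0.4, -4.2]
finger_gap: 0.716
```

move_arm:
  rows: "-1 0 0 0.6 0 0 0; -1 0 0 1.2 0 0 0; -1 0 0 1.2 0 0 0"

```text
clock: 35.85
tcp_pos: [587.1, 43.5, 172.3]
ee_rot: [3.136, 0.132, 0.0]
contact_force: [-1.8, -0.4, 3.1]
finger_gap: 0.717
```

move_arm:
  rows: "1 0 0 0 0 0 0; 1 0 0 0 0 0 0; 1 0 0 0 0 0 0; 1 0 0 0 0 0 0"

```text
clock: 36.35
tcp_pos: [586.9, 43.5, 171.7]
ee_rot: [3.136, 0.132, -0.001]
contact_force: [-0.7, -1.0, -0.4]
finger_gap: 0.996
```

move_arm:
  rows: "1 0 0 -25 0 0 0; 1 0 0 -60 0 0 0; 1 0 0 -100 0 0 0; 1 0 0 -130 0 0 0; 1 0 0 -130 0 0 0"

```text
clock: 36.98
tcp_pos: [587.7, 43.9, 303.9]
ee_rot: [3.136, 0.132, 0.006]
contact_force: [-0.3, -0.1, 0.3]
finger_gap: 1.002
```

```bash
python3 - <<'E'
from h import *
c=bot.camera("wrist"); save(c,'w27.png')
save(bot.camera("side"),'s27.png',(130,340,200,480),2.8)
print(rows([654.6,-207,205],down(-85.1)))
E
```

```text
(array([ 46.9, 255.4,  96.4]), array([ 0.1,  0.1, -0.1]))
```

View pics/w27.png

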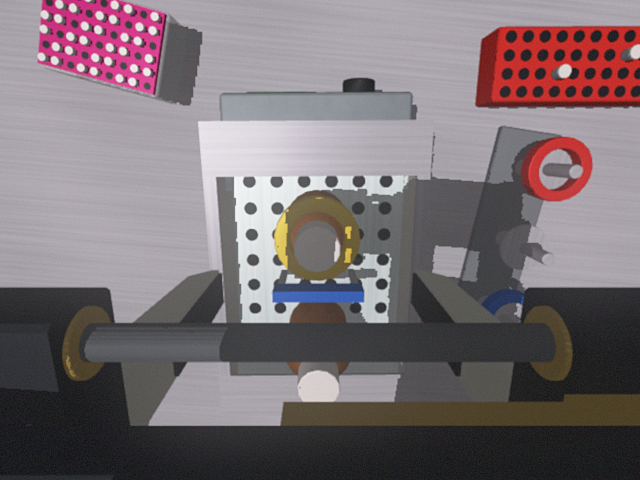

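View pics/s27.png

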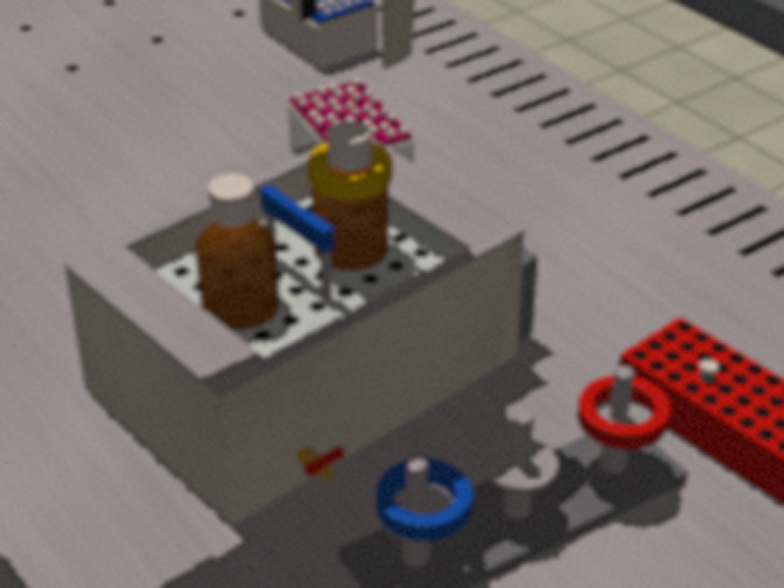

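move_arm:
  rows: "1 10 55 0 0 0 0; 1 20 110 0 0 0 0; 1 30 165 0 0 0 0; 1 40 215 0 0 0 0; 1 47 255 20 0 0 0"

```text
clock: 37.7
tcp_pos: [655.5, -208.5, 281.4]
ee_rot: [3.136, 0.131, -0.001]
contact_force: [0.6, 0.1, -0.9]
finger_gap: 1.001
```

move_arm:
  rows: "1 0 0 40 0 0 0; 1 0 0 76 0 0 0; 1 0 0 76 0 0 0; 1 0 0 76 0 0 0"

```text
clock: 38.2
tcp_pos: [655.5, -206.6, 207.3]
ee_rot: [3.136, 0.132, 0.0]
contact_force: [0.0, 0.2, 0.4]
finger_gap: 1.003
```

```bash
python3 - <<'E'
from h import *
print(rows([654.6,-207,60],down(-85.1)))
st=bot.get_state();c=bot.camera("wrist"); save(c,'w28.png');T=campose(c,st); print(proj(c,T,[654.6,-207,76]),proj(c,T,[654.6,-207,105]))
E
```

```text
(array([-9.000e-01, -1.000e-01,  1.473e+02]), array([ 0.2,  0. , -0.1]))
[235.12719512 316.197057  ] [244.22739513 316.28332085]
```

View pics/w28.png

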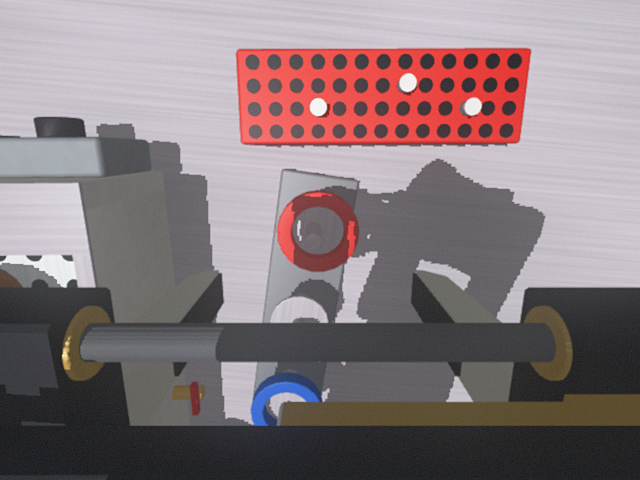

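move_arm:
  rows: "1 1 1 40 0 0 0; 1 1 1 80 0 0 0; 1 1 1 118 0 0 0; 1 1 1 146 0 0 0; 1 1 1 146 0 0 0"

```text
clock: 38.88
tcp_pos: [655.8, -207.6, 59.8]
ee_rot: [3.137, 0.132, -0.003]
contact_force: [-0.1, 0.4, -0.3]
finger_gap: 1.003
```

move_arm:
  rows: "-1 0 0 0 0 0 0; -1 0 0 0 0 0 0; -1 0 0 0 0 0 0; -1 0 0 0 0 0 0; -1 0 0 0 0 0 0"
  squeeze: 35

```text
clock: 39.5
tcp_pos: [656.6, -208.0, 61.5]
ee_rot: [3.136, 0.132, 0.001]
contact_force: [-1.4, 0.8, 6.6]
finger_gap: 0.718
```

move_arm:
  rows: "-1 0 0 -30 0 0 0; -1 0 0 -80 0 0 0; -1 0 0 -130 0 0 0; -1 0 0 -185 0 0 0; -1 0 0 -245 0 0 0"

```text
clock: 40.12
tcp_pos: [655.6, -207.0, 306.4]
ee_rot: [3.137, 0.132, -0.004]
contact_force: [1.3, 0.7, -3.7]
finger_gap: 0.717
```

```bash
python3 - <<'E'
from h import *
st=bot.get_state();print(st['tcp_pos'],st['finger_gap'],st['contact_force'])
c=bot.camera("wrist"); save(c,'w29.png')
print(rows([472.5-1,33.4,310],down(-85.1)))
E
```

```text
[ 655.62740371 -207.02592047  306.38362618] 0.7168057386500147 [ 1.30037675  0.66260017 -3.66618993]
(array([-165.2, -256. ,    2.9]), array([ 0.4, -0.5, -0.1]))
```

View pics/w29.png

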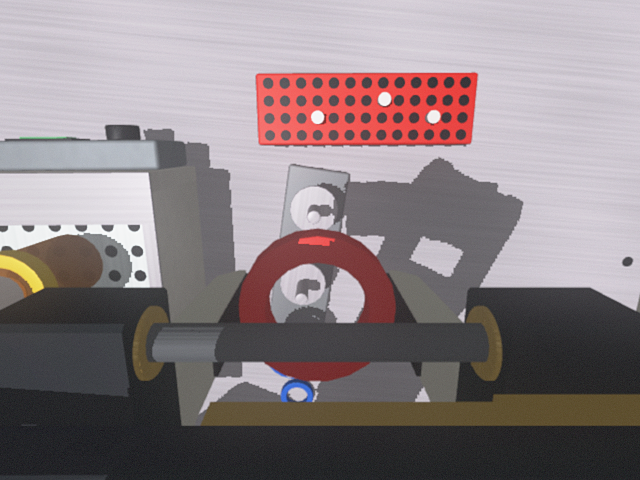

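move_arm:
  rows: "-1 -33 -50 0 0 0 0; -1 -66 -100 0 0 0 0; -1 -99 -150 0 0 0 0; -1 -132 -200 0 0 0 0; -1 -165 -250 0 0 0 0"

```text
clock: 40.8
tcp_pos: [469.1, 29.3, 304.5]
ee_rot: [3.136, 0.132, -0.001]
contact_force: [0.5, 0.3, -2.5]
finger_gap: 0.71
```

move_arm:
  rows: "-1 0 -6 0 0 0 0; -1 0 -6 30 0 0 0; -1 0 -6 65 0 0 0; -1 0 -6 65 0 0 0; -1 0 -6 65 0 0 0"

```text
clock: 41.42
tcp_pos: [471.1, 33.5, 240.9]
ee_rot: [3.136, 0.131, 0.001]
contact_force: [-0.4, 1.0, -3.1]
finger_gap: 0.721
```

```bash
python3 - <<'E'
from h import *
st=bot.get_state();A=R.from_rotvec(st['ee_rot']);ex=A.apply([1,0,0])
print(rows([472.5,33.4,172],down(-85.1)))
c=bot.camera("wrist"); save(c,'w30.png',(170,400,200,440),3.3);T=campose(c,st)
for d in(-2,0,2):
  C=np.array([472.5,33.4,213])+ex*d
  print(d,proj(c,T,C-17*ex)[0].round(1),proj(c,T,C+17*ex)[0].round(1),proj(c,T,C)[1])
save(bot.camera("side"),'s30.png',(120,280,230,410),4)
E
```

```text
(array([ 1.4,  0.1, 68.9]), array([ 0.2, -0. , -0.1]))
-2 308.5 248.5 316.5120933251137
0 305.1 244.8 316.51431267445525
2 301.7 241.1 316.5165431024502
```

View pics/w30.png

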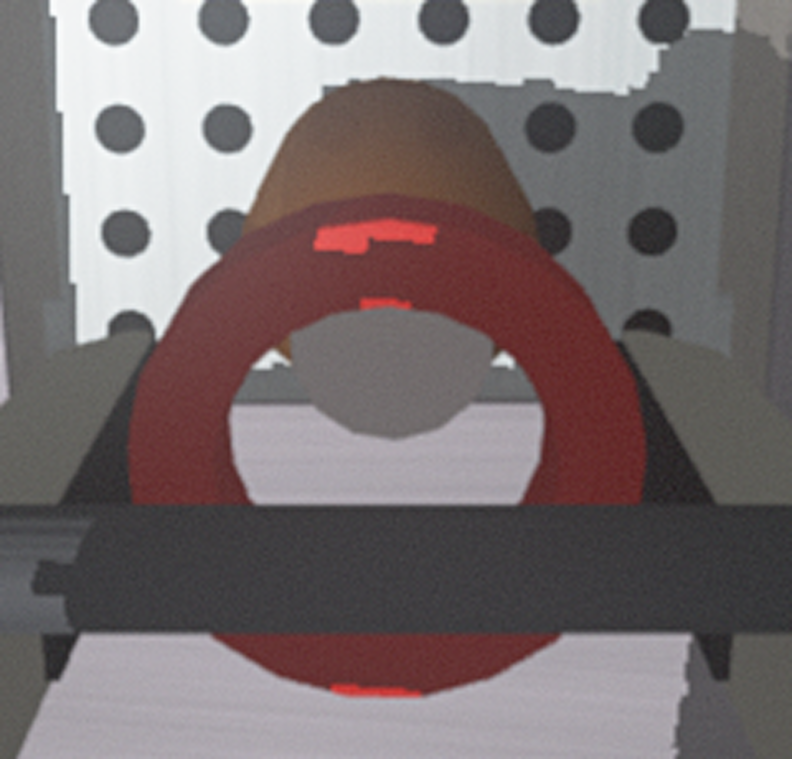

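View pics/s30.png

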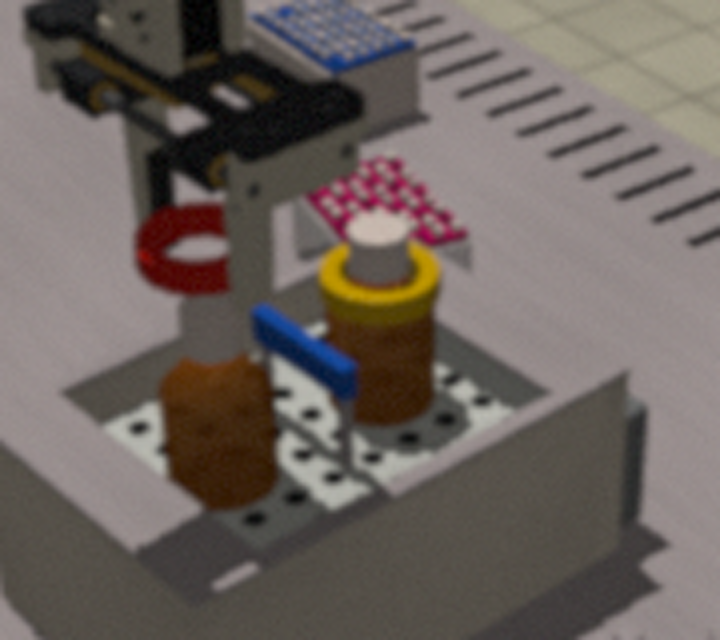

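move_arm:
  rows: "-1 2.7 1.3 10 0 0 0; -1 2.7 1.3 22 0 0 0; -1 2.7 1.3 36 0 0 0; -1 2.7 1.3 50 0 0 0; -1 2.7 1.3 63 0 0 0"

```text
clock: 42.15
tcp_pos: [472.9, 32.6, 175.7]
ee_rot: [3.136, 0.132, -0.002]
contact_force: [0.5, 0.8, -2.7]
finger_gap: 0.717
```

move_arm:
  rows: "-1 0 0 0 0 0 0; -1 0 0 1 0 0 0; -1 0 0 2 0 0 0; -1 0 0 2 0 0 0"

```text
clock: 42.65
tcp_pos: [473.2, 32.6, 175.1]
ee_rot: [3.136, 0.132, -0.0]
contact_force: [0.0, 0.5, -2.3]
finger_gap: 0.71
```

```bash
python3 - <<'E'
from h import *
c=bot.camera("wrist"); save(c,'w31.png',(170,400,200,440),3.3)
E
```

```text
(no output)
```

View pics/w31.png

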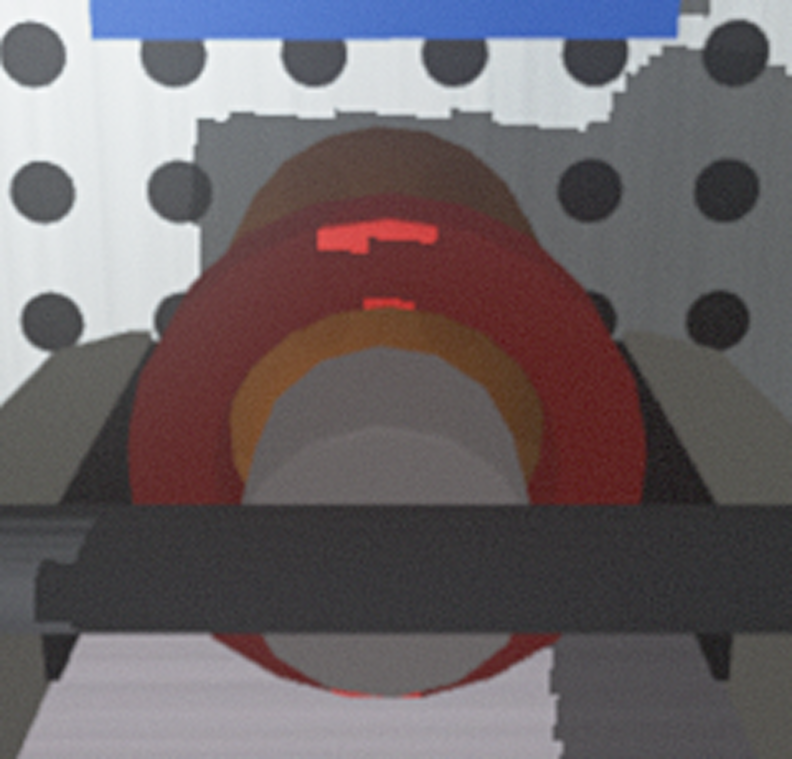

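move_arm:
  rows: "-1 0 0 0.8 0 0 0; -1 0 0 1.6 0 0 0; -1 0 0 2.4 0 0 0; -1 0 0 2.4 0 0 0"

```text
clock: 43.2
tcp_pos: [473.1, 32.6, 172.5]
ee_rot: [3.136, 0.132, -0.001]
contact_force: [0.0, 1.0, -2.7]
finger_gap: 0.713
```

move_arm:
  rows: "-1 0 0 0.4 0 0 0; -1 0 0 0.8 0 0 0; -1 0 0 0.8 0 0 0"

```text
clock: 43.58
tcp_pos: [473.3, 32.6, 172.1]
ee_rot: [3.136, 0.132, 0.0]
contact_force: [-2.3, 0.6, 4.9]
finger_gap: 0.717
```

Contact; release, rise and retreat.

move_arm:
  rows: "1 0 0 0 0 0 0; 1 0 0 0 0 0 0; 1 0 0 0 0 0 0; 1 0 0 0 0 0 0"

```text
clock: 44.08
tcp_pos: [473.0, 32.5, 171.6]
ee_rot: [3.136, 0.132, -0.001]
contact_force: [0.7, -0.3, 0.3]
finger_gap: 0.994
```

move_arm:
  rows: "1 0 0 -25 0 0 0; 1 0 0 -60 0 0 0; 1 0 0 -100 0 0 0; 1 0 0 -150 0 0 0; 1 0 0 -150 0 0 0"

```text
clock: 44.7
tcp_pos: [474.4, 32.9, 324.9]
ee_rot: [3.136, 0.132, 0.009]
contact_force: [-0.1, -0.3, -0.4]
finger_gap: 1.001
```

```bash
python3 - <<'E'
from h import *
c=bot.camera("wrist"); save(c,'w32.png')
save(bot.camera("side"),'s32.png',(130,340,200,480),2.8)
E
```

```text
(no output)
```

View pics/s32.png

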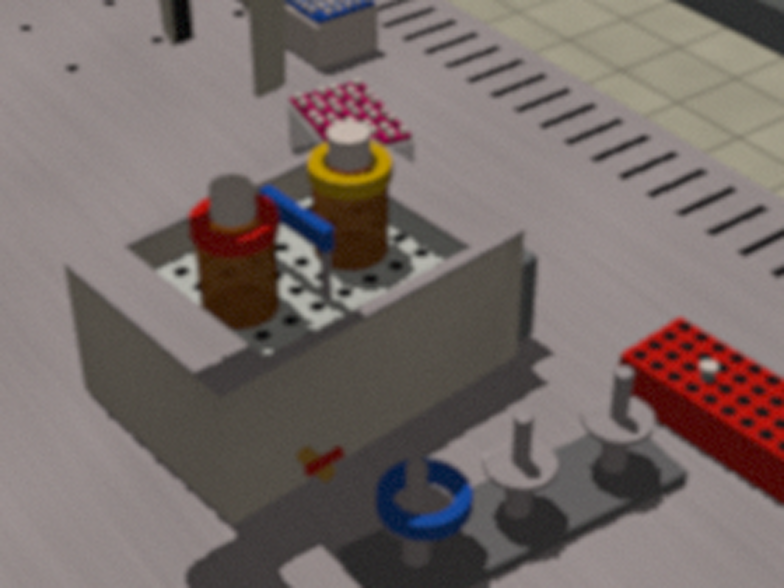

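View pics/w32.png

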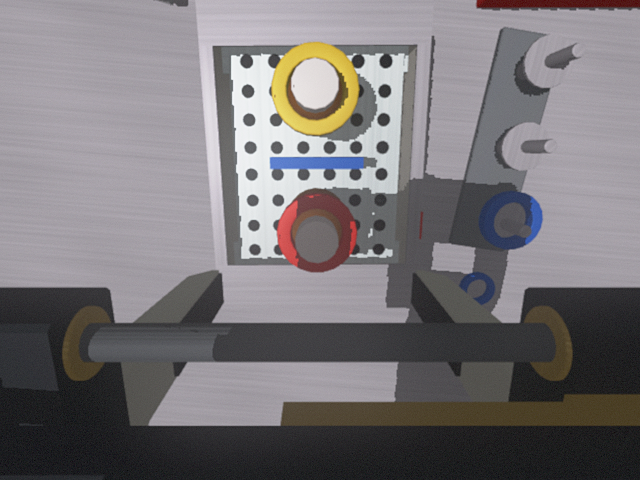

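move_arm:
  rows: "1 -20 -50 -20 0 0 0; 1 -40 -105 -40 0 0 0; 1 -60 -160 -40 0 0 0; 1 -80 -215 -40 0 0 0; 1 -100 -270 -40 0 0 0"

```text
clock: 45.42
tcp_pos: [349.4, 295.0, 359.6]
ee_rot: [3.135, 0.132, -0.004]
contact_force: [0.4, 0.1, 0.0]
finger_gap: 0.998
```

```bash
python3 - <<'E'
from h import *
save(bot.camera("top"),'t33.png'); c=bot.camera("side"); save(c,'s33.png'); save(c,'s33c.png',(0,180,0,160),4)
for r in bot.recognise("side","bottle1"): print(r)
E
```

```text
{'point': [207.2, 327.3], 'confidence': 0.63}
{'point': [224.2, 285.3], 'confidence': 0.59}
```

View pics/t33.png

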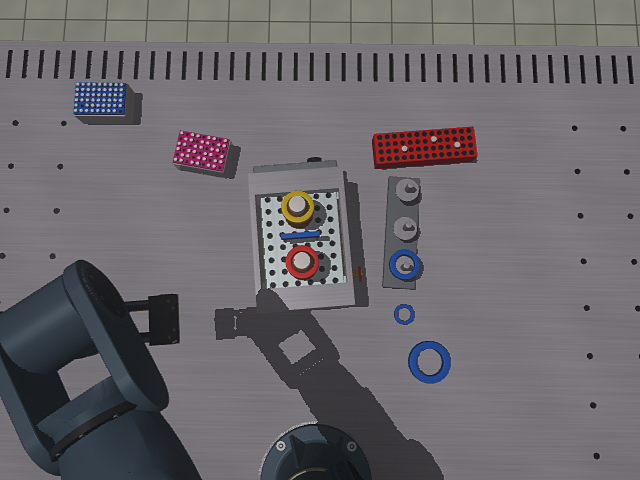

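View pics/s33.png

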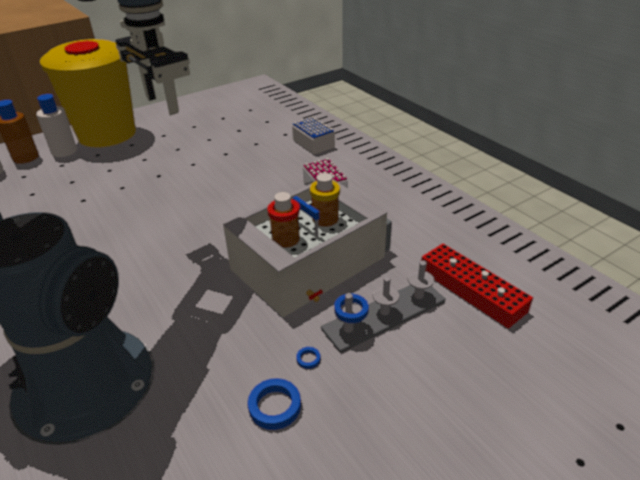

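move_arm:
  rows: "1 0 0 0 0 0 0; 1 0 0 0 0 0 0; 1 0 0 0 0 0 0; 1 0 0 0 0 0 0"

```text
clock: 46.08
tcp_pos: [351.1, 293.3, 361.1]
ee_rot: [3.136, 0.13, -0.001]
contact_force: [-0.5, -0.2, -0.9]
finger_gap: 1.005
```

```bash
python3 - <<'E'
from h import *
save(bot.camera("top"),'t34.png',(150,330,235,375),4.2)
E
```

```text
(no output)
```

View pics/t34.png

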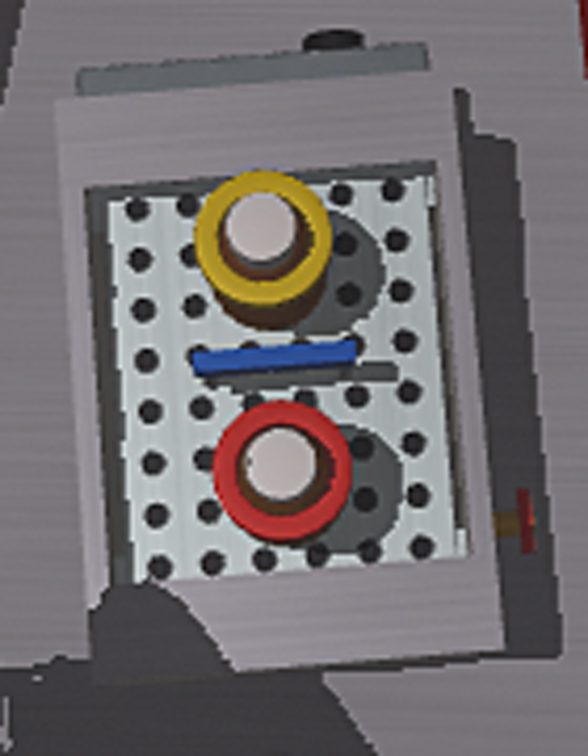

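The plate lies flat between both rims. Both bottles stand upright with their rings level and centred (cap centres near crop pixels (260,228) and (281,464)). I'm handing it in.

```bash
python3 -c "
from station import bot
print(bot.job_done())"
```

```text
the job is handed in; nothing more can be done
None
```

I finished the job and handed it in at about 46 s of the 210 s allowed. The hand-in reported no verdict.

- **Plate:** I tilted it in about 25° by its blue handle, low end under the +x rim, then brought the other end down, drew it back to the middle and lowered it onto the ledges. The last top and side pictures show it flat under both rims.
- **Bottles:** Two amber bottles with white caps were in view, and both stand upright on the plate, one on each side of the handle. I took the blue-capped amber bottle in the background as not part of the job.
- **Rings:** The yellow ring is on the bottle at the +x end and the red one on the bottle at the −x end. Both look level on the shoulders in the side view and centred round the caps in the top view.
- **Left alone:** The blue ring is still on its post. The two loose blue rings, tip box and tube rack look where they were at the start.

**Checks:** The top camera read about 2 mm low in x against the wrist camera, so I corrected for that. The wrist camera's scale was also off by about 1.5%, within the clearances. I saw no knock to any part, and the highest contact force I read was about 7 N.

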